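# Lay the standing slide box down against its stop

## Task

Tip the tall slide box that stands on end on the cork-topped stand over, away from the stand's end stop, and let it down gently onto the cork, supporting it all the way and never letting it drop, because it is full of glass. Then push it along the cork until it lies flat and square with its foot end up against the stop. Only push and support it with the open fingers or fingertips: do not pinch it, lift it or press hard, and leave the other things on the table where they stand.

Things in the scene. Friction and masses are not known exactly. Their poses are not given: they have to be found in the camera images.
- slide_box: Slide storage box, a loose plain block 28 x 85 x 180 mm, 0.3 to 0.5 kg, weight centre at its middle; grey, white lid. It takes 2 to 6 N to slide on the cork. Stands on end on the cork, 2 to 16 mm from the stop, nearly square to it. Origin: centre of its foot end. z: along the 180 mm length, foot to top end; x: the 28 mm thickness, pointing away from the stop (down once it lies, white lid up); y: the 85 mm width.
- box_top (a point): Centre of the box's top end (28 x 85 mm), 180 mm along its z axis from its origin.
- box_toe (a point): Middle of the box's lower edge on the side away from the stop (14 mm along its x axis from its origin): the edge it tips over. It stays at cork height.
- stand: Wooden stand, fixed. Origin: at table height on the bed's middle line, 65 mm from the stop's face. Bed 150 mm long (x from -65 to +85 mm), 104 mm wide (y); cork top 45 mm above the table. x points level from the stop to the open end: the way the box must tip. No rim at the open end: the lying box, foot end at the stop, overhangs it by 30 mm, so a finger fits under its top end.
- stop_face (a point): Middle of the upper edge of the end stop's inner face, 92 mm above the table (47 mm above the cork). The stop is a fixed board 16 mm thick and 104 mm wide across the bed's -x end; its inner face lies at x = -65 mm of the stand.
- vial_a: Bystander: capped glass vial 24 mm across, 62 mm tall, standing beside the stand on the side far from the robot. Origin under its centre.
- vial_b: Bystander: a second such vial, 24 mm across, 62 mm tall, also standing beside the stand on the far side. Origin under its centre.
- seed_jar: Bystander: small jar with a green screw cap, 54 mm across, 70 mm tall, standing behind the stop. Origin under its centre.
- dropper: Bystander: amber dropper bottle 41 mm across, 119 mm tall, standing in the rear part of the table, beyond the stand. Origin under its centre.
- beaker: Bystander: small glass beaker 55 mm across, 69 mm tall, standing in the rear part of the table, beyond the stand. Origin under its centre.
- timer: Bystander: small timer lying flat, 64 x 64 x 21 mm, at the left of the table in front of the microscope, a fixed tall thing about 0.45 m high to the left of the stand, beyond 0.45 m ahead of and 0.2 m to the left of the robot: pass it on the near side or high above. Origin under its centre.
Things that resemble listed ones, but are neither listed nor needed, are in the scene too. What is meant by the slide_box is not pink, purple or red, and is the larger of those in its own colour.

How it is judged:
By the outcome, as a careful person would: the job done as asked, in the order asked, and still so for the second after the job is handed in, with the robot touching nothing.
It also fails if it takes over 67 s, if anything falls off the work surface, if the arm or the gripper's body presses on something with over 40 N, if the wrist force passes 120 N, or if a joint passes its speed limit or range.

## Robot

A 7-joint arm with a two-finger parallel gripper is mounted at the origin on a cart in front of the work surface, level with it; the furniture and walls round the work are solid. World frame = base frame: x ahead of the robot, y to its left, z up, the work surface at z = 0. Lengths are in m, angles in rad, forces in N, time in s.
With the tool pointing down it reaches from about 0.4 to 0.85 m from the base axis. Payload 10.4 kg.
Tool frame: the origin (TCP) lies at the very end of the fingers, on their centre line; the grasp point (between the pads) lies 19 mm behind it; z points along the fingers, x is the direction in which the jaws open and shut, and the axes are right-handed (so a half turn about z gives the same grasp; the last joint's range is limited). The gripper opens to 87 mm and grips with 3 to 60 N. Pads are 19 mm wide; open, the fingers measure 117 mm over their backs; the gripper's body (75 mm by 190 mm) begins 51 mm behind the grasp point.
Start: joints at [1.217, 0.332, -0.065, 1.46, 0.022, 1.35, -0.088], TCP at [0.203, -0.591, 0.223] pointing down, gripper open.
Joint ranges: [-2.6, 2.6], [-0.5, 2.12], [-1.47, 1.34], [0.16, 2.42], [-1.27, 4.41], [0.06, 2.06], [-2.6, 2.6]. Speed limits (rad/s): [2.22, 2.22, 2.79, 2.79, 3.14, 3.14, 3.14].

## Interface

Orientations are given as a unit quaternion [x, y, z, w].
In Python, from cell import get_obs, capture, calibration, hand_in gives the robot as it stands.
- The arm moves only by the shell command python3 -m jog 'ROWS' [FORCE]. ROWS is JSON, a list of rows, each an object with "linear": the shift along the world's x, y, z in mm, a list of three; "rotation": the turn, a rotation vector about the world's x, y, z in rad, a list of three; "jaw": the opening, from 0 (shut) to 1 (fully open). A call has 1 to 5 rows; each row shifts and turns the pose as measured when the row begins; what a row does not reach is not made up. A row lasts 1/12 s, in which the tool goes at most 41.7 mm and 7.16 degrees, less where a joint would pass 70% of its speed; a pose out of reach is approached as far as the arm can. A call with a gripper value outside its range is refused whole. The fingers move at their own pace and stop on an object; FORCE is the grip in N (left out, the last holds). Time passes only in rows, so rows that do not move let the fingers close. It gives the time, the measured TCP pose, the force and the opening at its end, in the units of the state.
- get_obs(): the state, without advancing time (a new reading comes with each control period).
- capture(name): name is "scene" or "top" or "wrist"; returns (picture, depth): 480x640x3 uint8, red, green, blue; 480x640 float32, m along the optical axis (not along the pixel's ray), 0 where there is no reading.
- calibration(name): a dict with "intrinsics" (3x3 intrinsics, pixels), "position" and "rotation" of the camera in the world; the wrist camera has in their place "mount" (4x4, takes a point from camera to tool coordinates, whose origin is the TCP and whose axes are the tool frame's). Camera axes: x right, y down, z forward; pixel columns grow to the right and rows downward; lengths in m; the calibration is good to about 2 mm. A picture is of the moment at which its call begins: read the wrist's pose just before it. calibration takes no time and is no camera call.
- hand_in(): hands the job in, once; it reports no verdict.
The state is a dict: "time_s": time; "qpos": joint angles; "qvel": joint speeds; "tau": joint torques, N m; "eef_pos": TCP position; "tcp_rot": TCP orientation; "force": force on the tool from outside, world axes, zero at the start; "moment": the same for the moment, N m; "finger_gap": opening from 0.0 (shut) to 1.0 (fully open).
Only numpy, scipy, OpenCV 4.12 (cv2) and the standard library are available. Lean on these libraries where they do the work, as an engineer would, in place of code of your own. Each camera call takes 0.05 s, during which the arm holds its last target.

## Working session

There is one attempt and no reset: what is moved stays moved. The work goes in short steps, Python scripts to look and compute and a shell command to move; the robot and the scene stay as the last step left them, time stands still between calls to the robot, and variables do not carry over. Pictures are saved under pics/ and viewed, and the job is handed in when it is done.

```bash
mkdir -p pics; ls; python3 - <<'E'
from cell import *
import cv2,numpy as np
o=get_obs();print(o)
for n in("scene","top"):
    p,d=capture(n);cv2.imwrite(f"pics/{n}0.png",p[...,::-1]);np.save(f"pics/{n}0.npy",d);c=calibration(n);print(n,c)
print(calibration("wrist"))
E
```

```text
pics
{'time_s': 0.0, 'qpos': array([ 1.21740203,  0.33283613, -0.06469342,  1.46096566,  0.02160338,
        1.34990841, -0.08851659]), 'qvel': array([-0.00026762,  0.00044686, -0.001435  , -0.00095551,  0.00023877,
        0.00010559, -0.00070223]), 'tau': array([ 8.47118408e-04, -6.23258328e+01,  2.51446181e-02, -3.89893162e+01,
       -6.11027679e-02,  3.98796005e-02,  1.45374506e-04]), 'eef_pos': array([ 0.20285477, -0.59074005,  0.22176463]), 'tcp_rot': array([ 8.13877498e-01, -5.81036068e-01, -5.99283728e-04, -3.82551274e-04]), 'force': array([-0.11346425,  1.00134125, -0.52867011]), 'moment': array([ 0.01404199,  0.02194291, -0.04133339]), 'finger_gap': 1.0016997602920508}
scene {'intrinsics': array([[523.90006925,   0.        , 321.43109406],
       [  0.        , 523.90006925, 236.67860042],
       [  0.        ,   0.        ,   1.        ]]), 'position': array([0.13602264, 0.60138772, 0.91251165]), 'rotation': array([-0.2913708 ,  0.87762248, -0.35774583,  0.12999912])}
top {'intrinsics': array([[527.09767927,   0.        , 308.73462813],
       [  0.        , 527.09767927, 243.86175819],
       [  0.        ,   0.        ,   1.        ]]), 'position': array([0.42257192, 0.01005195, 1.28719754]), 'rotation': array([-0.7042244 ,  0.70544541, -0.05262737,  0.06037491])}
{'intrinsics': array([[397.37331197,   0.        , 318.24542094],
       [  0.        , 397.37331197, 239.22154452],
       [  0.        ,   0.        ,   1.        ]]), 'mount': array([[ 9.99999872e-01, -1.93064920e-04,  4.68381763e-04,
         4.20985763e-04],
       [ 5.09648621e-05,  9.58185071e-01,  2.86149205e-01,
        -7.82459851e-02],
       [-5.04041786e-04, -2.86149144e-01,  9.58184958e-01,
        -1.60997767e-01],
       [ 0.00000000e+00,  0.00000000e+00,  0.00000000e+00,
         1.00000000e+00]])}
```

View pics/scene0.png

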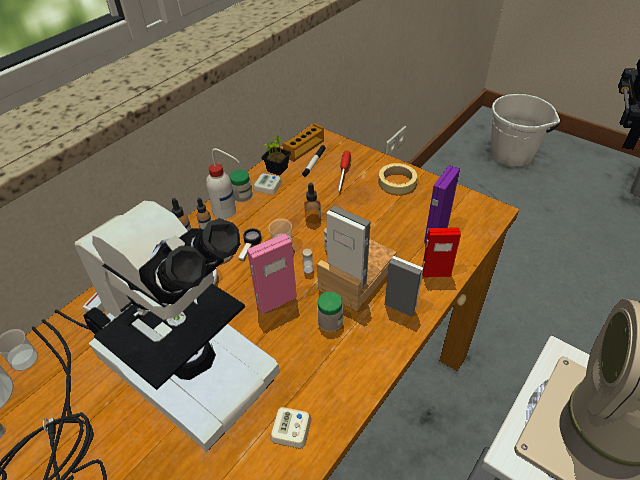

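View pics/top0.png

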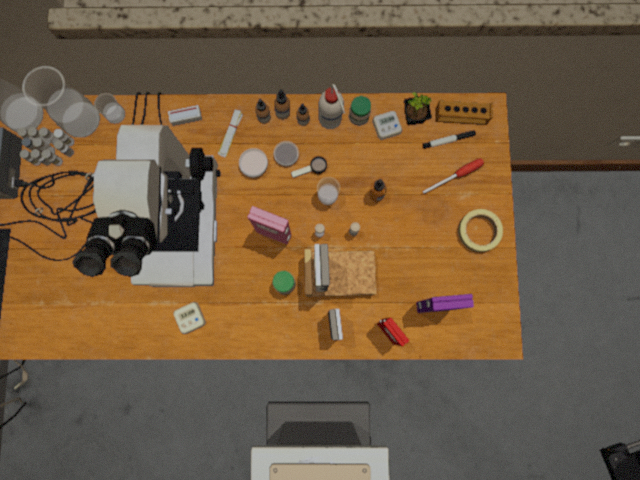

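The target is the grey box with the white lid on the cork stand: scene (348,243), top (321,267). The other candidates are the smaller dark grey box at scene (403,285), the pink one at (270,275), the red one at (440,253) and the purple one at (443,200). Next I'll enlarge the crop and compute the geometry.

```bash
cat > h.py <<'E'
import numpy as np
from cell import *
from scipy.spatial.transform import Rotation as R
def cloud(n,d,wp=None):
    c=calibration(n);K=c["intrinsics"];v,u=np.mgrid[0:480,0:640]
    P=np.stack([(u-K[0,2])/K[0,0]*d,(v-K[1,2])/K[1,1]*d,d],-1)
    if n=="wrist":
        M=c["mount"];P=P@M[:3,:3].T+M[:3,3];o=wp
        return P@R.from_quat(o["tcp_rot"]).as_matrix().T+o["eef_pos"]
    return P@R.from_quat(c["rotation"]).as_matrix().T+c["position"]
E
python3 - <<'E'
from h import *
import cv2
for n,(a,b,c,e) in dict(top=(270,200,420,350),scene=(290,180,480,330)).items():
    p=cv2.imread(f"pics/{n}0.png");cr=p[b:e,a:c];s=4
    cv2.imwrite(f"pics/{n}crop.png",cv2.resize(cr,None,fx=s,fy=s,interpolation=cv2.INTER_CUBIC))
T=cloud("top",np.load("pics/top0.npy"))
for name,u,v in [("stop?",308,285),("cork",350,275),("cork2",350,290),("boxtop",325,268),("table",350,345),("grey2",337,318),("red",386,325),("purple",445,300),("jar",284,283),("vialb",354,228),("viala",319,231)]: print(name,T[v,u].round(3))
# heights map in region
z=T[...,2]
m=(z>.21)&(z<.24)&(T[...,0]>.25)&(T[...,0]<.6)&(abs(T[...,1])<.2)
m[:,300:345]&=True
vv,uu=np.where(m);sel=(uu>300)&(uu<340);print("boxtop px",uu[sel].min(),uu[sel].max(),vv[sel].min(),vv[sel].max())
P=T[vv[sel],uu[sel]];print(P.mean(0),P.min(0),P.max(0));print(cv2.minAreaRect((P[:,:2]*1000).astype(np.float32)))
m=(abs(z-.045)<.006);vv,uu=np.where(m);sel=(uu>295)&(uu<385)&(vv>240)&(vv<300);P=T[vv[sel],uu[sel]];print("cork",len(P),P.mean(0),cv2.minAreaRect((P[:,:2]*1000).astype(np.float32)))
m=(abs(z-.092)<.008);vv,uu=np.where(m);sel=(uu>295)&(uu<385)&(vv>240)&(vv<305);P=T[vv[sel],uu[sel]];print("stop",len(P),P.mean(0),cv2.minAreaRect((P[:,:2]*1000).astype(np.float32)))
E
```

```text
stop? [0.521 0.025 0.094]
cork [ 0.548 -0.074  0.048]
cork2 [ 0.513 -0.073  0.048]
boxtop [ 0.544 -0.011  0.225]
table [ 0.384 -0.074  0.002]
grey2 [ 0.446 -0.038  0.14 ]
red [ 0.431 -0.144  0.137]
purple [ 0.482 -0.262  0.181]
jar [0.527 0.08  0.073]
vialb [ 0.658 -0.084  0.062]
viala [ 0.651 -0.001  0.064]
boxtop px 314 329 243 285
[ 0.55203782 -0.00391437  0.22496162] [ 0.51025421 -0.01923319  0.21025845] [0.59609629 0.01096192 0.23161424]
((553.0244750976562, -3.959366798400879), (85.30821990966797, 27.94770050048828), 2.270914316177368)
cork 2167 [ 0.55283768 -0.06961774  0.04535554] ((554.638671875, -48.270408630371094), (103.78190612792969, 168.10377502441406), 1.406022310256958)
stop 323 [0.55165474 0.02475274 0.09233493] ((555.2782592773438, 18.085599899291992), (102.23001861572266, 50.453189849853516), 13.241170883178711)
```

View pics/topcrop.png

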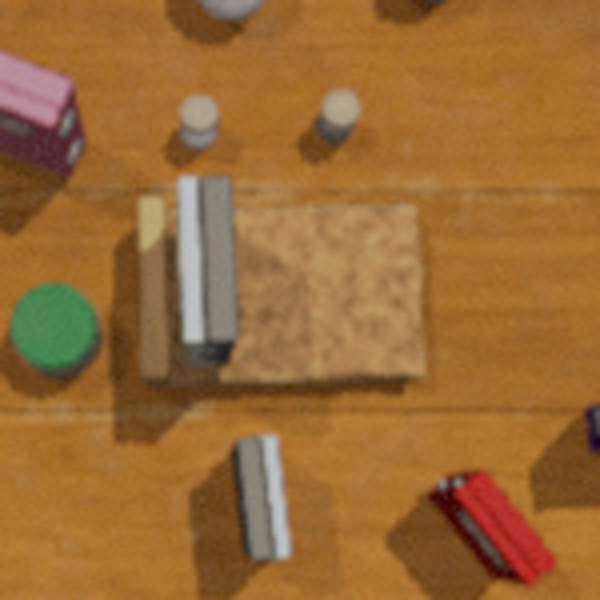

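View pics/scenecrop.png

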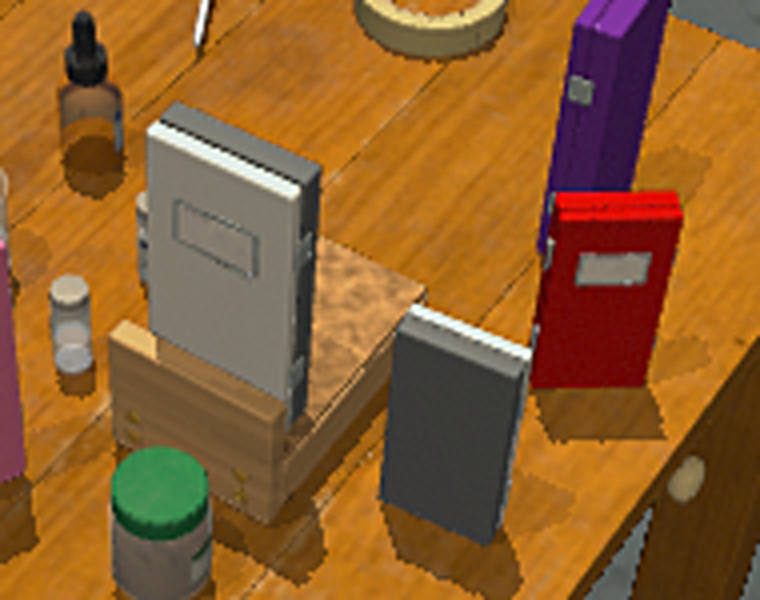

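Confirmed: the grey box on the stand is larger than the dark grey one, and its white lid faces the stop. It tips towards world -y. Next I'll measure the stand frame and the obstacles.

```bash
python3 - <<'E'
from h import *
import cv2
T=cloud("top",np.load("pics/top0.npy"));S=cloud("scene",np.load("pics/scene0.npy"))
def ext(nm,P):print(nm,len(P),np.percentile(P,2,axis=0).round(3),np.percentile(P,98,axis=0).round(3), np.round(cv2.minAreaRect((P[:,:2]*1000).astype(np.float32))[0],0),np.round(cv2.minAreaRect((P[:,:2]*1000).astype(np.float32))[1],0),round(cv2.minAreaRect((P[:,:2]*1000).astype(np.float32))[2],1))
A=np.concatenate([T.reshape(-1,3),S.reshape(-1,3)])
B=lambda x0,x1,y0,y1,z0,z1:A[(A[:,0]>x0)&(A[:,0]<x1)&(A[:,1]>y0)&(A[:,1]<y1)&(A[:,2]>z0)&(A[:,2]<z1)]
ext("purple",B(.38,.6,-.36,-.19,.02,.25));ext("red",B(.36,.5,-.19,-.09,.02,.25))
ext("grey2",B(.36,.485,-.07,.0,.02,.2));ext("vb",B(.62,.7,-.12,-.05,.02,.1));ext("va",B(.62,.7,-.04,.03,.02,.1))
ext("jar",B(.48,.57,.05,.12,.01,.1));ext("pink",B(.5,.72,.04,.25,.09,.3))
ext("cork",B(.45,.65,-.15,-.05,.04,.051))
# stop inner edge line: top cam pts at 0.09 height between y .01 .05
# edges of cork from top cam: per-row max/min
t=T.reshape(-1,3)
P=t[(abs(t[:,2]-.046)<.006)&(t[:,0]>.45)&(t[:,0]<.65)&(t[:,1]<-.03)&(t[:,1]>-.2)]
def edge(P,ax,lo,hi,f):
    o=1-ax;bs=np.arange(lo,hi,.005);X=[];Y=[]
    for b in bs:
        q=P[(P[:,o]>=b)&(P[:,o]<b+.005)]
        if len(q)>3:X.append(q[:,o].mean());Y.append(f(q[:,ax]))
    k=np.polyfit(X,Y,1);return k.round(4),round(np.polyval(k,.55 if ax==1 else -.08),4)
print("cork open end y(x)",edge(P,1,.51,.6,np.min));print("near x(y)",edge(P,0,-.12,-.04,np.min));print("far",edge(P,0,-.12,-.04,np.max))
P=t[(t[:,2]>.084)&(t[:,2]<.1)&(t[:,0]>.48)&(t[:,0]<.62)&(t[:,1]<.06)&(t[:,1]>.0)]
print("stop outer",edge(P,1,.51,.6,np.max),"inner",edge(P,1,.51,.6,lambda v:np.percentile(v,5)));ext("stop",P)
P=t[(t[:,2]>.218)&(t[:,2]<.24)&(abs(t[:,0]-.55)<.07)&(abs(t[:,1])<.04)]
print("boxtop -y",edge(P,1,.515,.59,np.min),"+y",edge(P,1,.515,.59,np.max),P.mean(0))
E
```

```text
purple 2053 [ 0.459 -0.317  0.036] [ 0.49  -0.233  0.184] [ 460. -246.] [ 61. 159.] 28.2
red 1874 [ 0.385 -0.183  0.024] [ 0.444 -0.139  0.14 ] [ 415. -164.] [72. 26.] 37.4
grey2 1866 [ 0.398 -0.045  0.025] [ 0.461 -0.021  0.142] [432. -35.] [72. 26.] 6.0
vb 157 [ 0.651 -0.095  0.022] [ 0.672 -0.074  0.065] [661. -85.] [22. 22.] 49.6
va 286 [ 0.644 -0.011  0.022] [0.667 0.009 0.065] [656.  -1.] [25. 25.] 30.8
jar 1299 [0.504 0.06  0.013] [0.553 0.109 0.075] [531.  84.] [53. 56.] 76.1
pink 2534 [0.628 0.073 0.093] [0.678 0.153 0.184] [655. 112.] [89. 34.] 66.9
cork 2117 [ 0.503 -0.131  0.041] [ 0.603 -0.052  0.05 ] [553. -93.] [ 85. 107.] 90.0
cork open end y(x) (array([ 0.0231, -0.1441]), np.float64(-0.1314))
near x(y) (array([-0.0478,  0.5007]), np.float64(0.5046))
far (array([0.0046, 0.6062]), np.float64(0.6059))
stop outer (array([0.039 , 0.0111]), np.float64(0.0325)) inner (array([ 0.0422, -0.0047]), np.float64(0.0185))
stop 315 [0.503 0.018 0.087] [0.603 0.034 0.097] [553.  19.] [104.  30.] 2.2
boxtop -y (array([ 0.0398, -0.0389]), np.float64(-0.017)) +y (array([ 0.0423, -0.0142]), np.float64(0.009)) [ 0.55265254 -0.00391353  0.22514187]
```

```bash
python3 -m jog '[{"linear":[0,0,41],"rotation":[0,0,-0.1],"jaw":1},{"linear":[0,10,40],"rotation":[0,0,-0.1],"jaw":1},{"linear":[15,20,32],"rotation":[0,0,-0.1],"jaw":1},{"linear":[25,25,20],"rotation":[0,0,0],"jaw":1},{"linear":[30,28,0],"rotation":[0,0,0],"jaw":1}]'; python3 -m jog '[{"linear":[30,28,0],"rotation":[0,0,0],"jaw":1},{"linear":[30,28,0],"rotation":[0,0,0],"jaw":1},{"linear":[30,28,0],"rotation":[0,0,0],"jaw":1},{"linear":[30,28,0],"rotation":[0,0,0],"jaw":1},{"linear":[30,28,0],"rotation":[0,0,0],"jaw":1}]'; python3 -c "
from h import *
o=get_obs();print(o['time_s'],o['eef_pos'],R.from_quat(o['tcp_rot']).as_matrix(),o['qpos'])"
```

```text
time_s: 0.52
eef_pos: [0.2641, -0.5074, 0.3536]
tcp_rot: [0.707, -0.707, -0.006, -0.003]
force: [1.0, -0.4, -0.6]
finger_gap: 0.996
time_s: 0.93
eef_pos: [0.416, -0.3629, 0.3556]
tcp_rot: [-0.705, 0.709, 0.004, 0.002]
force: [0.5, -0.6, -0.3]
finger_gap: 1.001
0.9333 [ 0.41595467 -0.36291562  0.35557237] [[-0.00498744 -0.99998199 -0.00333813]
 [-0.99994994  0.00495827  0.00869105]
 [-0.00867435  0.00338131 -0.99995666]] [ 0.83839068  0.15286142 -0.23049013  1.40825959  0.02959131  1.59216547
 -0.96488973]
```

```bash
python3 -m jog '[{"linear":[35,15,0],"rotation":[0,0,0.04],"jaw":1},{"linear":[35,15,0],"rotation":[0,0,0],"jaw":1},{"linear":[35,15,0],"rotation":[0,0,0],"jaw":1},{"linear":[35,15,0],"rotation":[0,0,0],"jaw":1},{"linear":[0,0,0],"rotation":[0.12,0,0],"jaw":1}]'; python3 -m jog '[{"linear":[0,0,0],"rotation":[0.12,0,0],"jaw":1},{"linear":[0,0,0],"rotation":[0.12,0,0],"jaw":1},{"linear":[0,0,0],"rotation":[0.12,0,0],"jaw":1},{"linear":[0,0,0],"rotation":[0.12,0,0],"jaw":1},{"linear":[0,0,0],"rotation":[0.12,0,0],"jaw":1}]';python3 -m jog '[{"linear":[0,0,0],"rotation":[0.12,0,0],"jaw":1},{"linear":[0,0,0],"rotation":[0.12,0,0],"jaw":1},{"linear":[0,0,0],"rotation":[0.12,0,0],"jaw":1}]'; python3 -c "
from h import *
o=get_obs();print(o['time_s'],o['eef_pos'],R.from_quat(o['tcp_rot']).as_matrix(),o['qpos'])
import cv2
p,d=capture('scene');cv2.imwrite('pics/s1.png',p[...,::-1])"
```

```text
time_s: 1.35
eef_pos: [0.5688, -0.2824, 0.3567]
tcp_rot: [0.726, -0.685, -0.046, -0.047]
force: [2.3, 3.0, 0.2]
finger_gap: 0.999
time_s: 1.77
eef_pos: [0.5735, -0.2759, 0.3602]
tcp_rot: [0.682, -0.631, -0.251, -0.271]
force: [1.0, 1.3, -0.8]
finger_gap: 1.001
time_s: 2.02
eef_pos: [0.5748, -0.2778, 0.3558]
tcp_rot: [0.627, -0.585, -0.351, -0.377]
force: [0.8, 1.4, -3.7]
finger_gap: 1.0
2.0167 [ 0.57479313 -0.27783503  0.35583446] [[ 0.07052922 -0.99750849  0.00156176]
 [-0.46798666 -0.03170644  0.88316657]
 [-0.88091663 -0.06301994 -0.4690569 ]] [ 1.00779525  0.90766477 -0.65962946  0.78384933 -0.50558258  2.05592654
 -1.21066844]
```

View pics/s1.png

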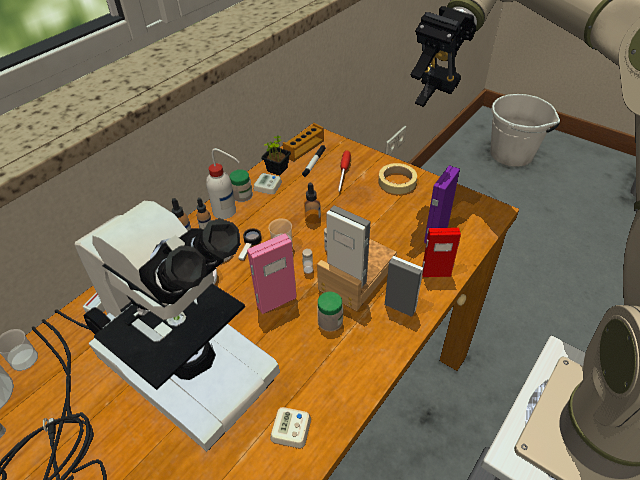

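The arm can reach a 60° tilt, though joint 6 is at its limit there, so I'll stay at 45–50°. Next I untilt and move above the box.

```bash
python3 -m jog '[{"linear":[-2,20,0],"rotation":[-0.12,0,0],"jaw":1},{"linear":[-2,25,0],"rotation":[-0.12,0,0],"jaw":1},{"linear":[-2,25,0],"rotation":[-0.12,0,0],"jaw":1},{"linear":[-2,25,0],"rotation":[-0.12,0,0],"jaw":0.7},{"linear":[-2,25,0],"rotation":[-0.12,0,0],"jaw":0.7}]'; python3 -m jog '[{"linear":[-2,25,0],"rotation":[-0.12,0,0],"jaw":0.7},{"linear":[-2,25,0],"rotation":[-0.12,0,0],"jaw":0.7},{"linear":[-2,25,0],"rotation":[-0.12,0,0],"jaw":0.7},{"linear":[-2,25,0],"rotation":[-0.12,0,0],"jaw":0.7},{"linear":[-2,25,0],"rotation":[0,0,-0.035],"jaw":0.7}]'; python3 -m jog '[{"linear":[0,10,0],"rotation":[0,0,0],"jaw":0.65},{"linear":[0,0,0],"rotation":[0,0,0],"jaw":0.65}]';cat >> h.py <<'E'
def st():
    o=get_obs();M=R.from_quat(o["tcp_rot"]).as_matrix()
    print("t %.2f"%o["time_s"],"pos",(o["eef_pos"]*1000).round(1),"x",M[:,0].round(3),"z",M[:,2].round(3),"tilt",np.degrees(np.arctan2(M[1,2],-M[2,2])).round(1),"F",o["force"].round(1),"gap",round(o["finger_gap"],3),"q",o["qpos"].round(2))
    return o
E
python3 -c "
from h import *
import cv2
o=st()
p,d=capture('wrist');cv2.imwrite('pics/w1.png',p[...,::-1])
P=cloud('wrist',d,o);q=P[(P[...,2]>.21)&(P[...,2]<.245)&(abs(P[...,0]-.55)<.06)&(abs(P[...,1])<.04)];print(len(q),q.min(0),q.max(0),cv2.minAreaRect((q[:,:2]*1000).astype(np.float32)))"
```

```text
time_s: 2.48
eef_pos: [0.5606, -0.169, 0.3318]
tcp_rot: [0.7, -0.671, -0.17, -0.177]
force: [0.3, 0.7, 1.0]
finger_gap: 0.921
time_s: 2.9
eef_pos: [0.5475, -0.038, 0.341]
tcp_rot: [0.713, -0.701, 0.012, -0.002]
force: [-0.1, 1.9, -0.0]
finger_gap: 0.706
time_s: 3.07
eef_pos: [0.5457, -0.0197, 0.3442]
tcp_rot: [0.717, -0.697, 0.015, -0.003]
force: [0.8, 0.5, -0.4]
finger_gap: 0.661
t 3.07 pos [545.7 -19.7 344.2] x [ 0.027 -0.999  0.019] z [ 0.026 -0.018 -1.   ] tilt -1.0 F [ 0.8  0.5 -0.4] gap 0.661 q [ 0.57  0.16 -0.71  1.46  0.13  1.54 -1.68]
4261 [ 0.50926396 -0.02034676  0.21012003] [0.59409184 0.01014964 0.22622872] ((551.5418090820312, -5.068483352661133), (84.50873565673828, 27.953237533569336), 2.2546796798706055)
```

View pics/w1.png

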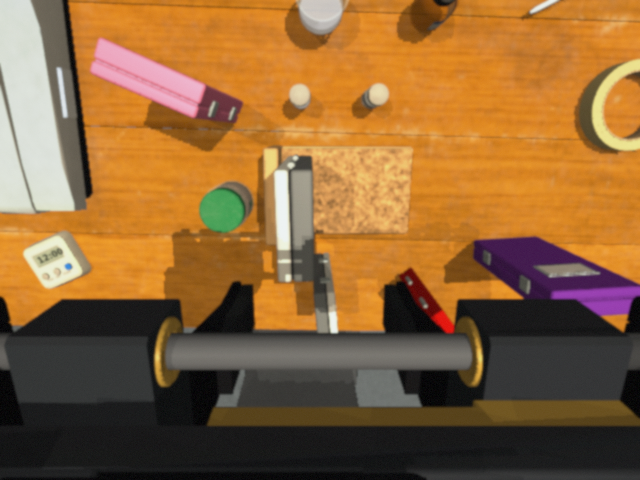

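Box top measured at (552, -4.5) mm by the wrist camera and (552.5, -3.9) by the top camera, yaw about 2.2°. I'll align first, then descend straddling it with the jaws open.

```bash
python3 -m jog '[{"linear":[4,10,0],"rotation":[0.018,0.026,0.012],"jaw":0.65},{"linear":[2,5,-10],"rotation":[0,0,0],"jaw":0.65},{"linear":[0,0,0],"rotation":[0,0,0],"jaw":0.65}]'; python3 -c "
from h import *
o=st()"
```

```text
time_s: 3.37
eef_pos: [0.5525, -0.0132, 0.333]
tcp_rot: [0.718, -0.696, -0.0, 0.001]
force: [-0.4, 0.0, 0.3]
finger_gap: 0.649
t 3.37 pos [552.5 -13.2 333. ] x [ 0.03 -1.    0.  ] z [-0.001 -0.    -1.   ] tilt -0.0 F [-0.4  0.   0.3] gap 0.649 q [ 0.55  0.2  -0.72  1.44  0.13  1.55 -1.7 ]
```

```bash
python3 -m jog '[{"linear":[0,8,0],"rotation":[0,0,0.008],"jaw":0.65},{"linear":[0,1,-20],"rotation":[0,0,0],"jaw":0.65},{"linear":[0,0,-20],"rotation":[0,0,0],"jaw":0.65},{"linear":[0,0,-20],"rotation":[0,0,0],"jaw":0.65},{"linear":[0,0,-10],"rotation":[0,0,0],"jaw":0.65}]'; python3 -c "
from h import *
o=st()"
```

```text
time_s: 3.78
eef_pos: [0.5535, -0.0111, 0.26]
tcp_rot: [0.717, -0.697, 0.001, -0.0]
force: [-0.3, -0.2, -0.5]
finger_gap: 0.651
t 3.78 pos [553.5 -11.1 260. ] x [ 0.029 -1.     0.001] z [ 0.001 -0.001 -1.   ] tilt -0.0 F [-0.3 -0.2 -0.5] gap 0.651 q [ 0.56  0.22 -0.72  1.57  0.15  1.41 -1.72]
```

```bash
python3 -m jog '[{"linear":[0,7,0],"rotation":[0,0,0.008],"jaw":0.65},{"linear":[0,0,0],"rotation":[0,0,0],"jaw":0.65}]'; python3 -c "
from h import *
o=st()"
```

```text
time_s: 3.95
eef_pos: [0.5523, -0.0054, 0.2578]
tcp_rot: [0.719, -0.695, -0.001, 0.001]
force: [-0.6, 0.4, 0.4]
finger_gap: 0.653
t 3.95 pos [552.3  -5.4 257.8] x [ 0.035 -0.999  0.   ] z [-0.003 -0.    -1.   ] tilt -0.0 F [-0.6  0.4  0.4] gap 0.653 q [ 0.55  0.23 -0.72  1.57  0.15  1.41 -1.72]
```

```bash
python3 -m jog '[{"linear":[0,1,-15],"rotation":[0,0,0],"jaw":0.65},{"linear":[0,0,-15],"rotation":[0,0,0],"jaw":0.65},{"linear":[0,0,-15],"rotation":[0,0,0],"jaw":0.65},{"linear":[0,0,-13],"rotation":[0,0,0],"jaw":0.65},{"linear":[0,0,0],"rotation":[0,0,0],"jaw":0.65}]'; python3 -c "
from h import *
import cv2
o=st()
p,d=capture('wrist');cv2.imwrite('pics/w2.png',p[...,::-1])
p,d=capture('scene');cv2.imwrite('pics/s2.png',cv2.resize(p[100:340,240:520,::-1],None,fx=2.5,fy=2.5))"
```

```text
time_s: 4.37
eef_pos: [0.5553, -0.0041, 0.2039]
tcp_rot: [0.719, -0.695, 0.002, -0.002]
force: [-0.5, -1.1, -0.2]
finger_gap: 0.649
t 4.37 pos [555.3  -4.1 203.9] x [ 0.035 -0.999  0.001] z [ 0.006 -0.001 -1.   ] tilt -0.1 F [-0.5 -1.1 -0.2] gap 0.649 q [ 0.54  0.26 -0.72  1.65  0.18  1.29 -1.74]
```

View pics/w2.png

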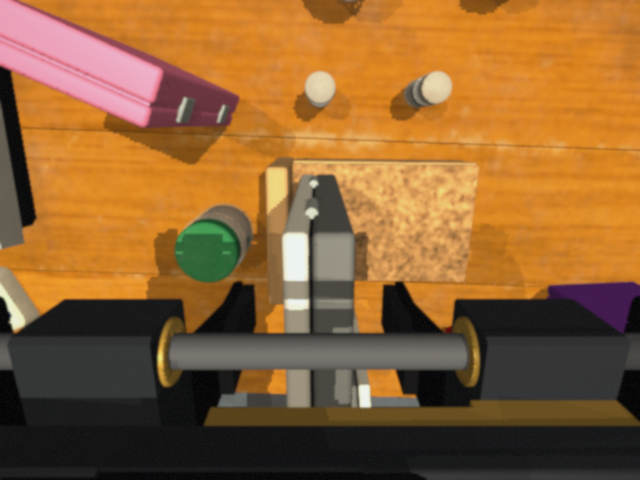

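View pics/s2.png

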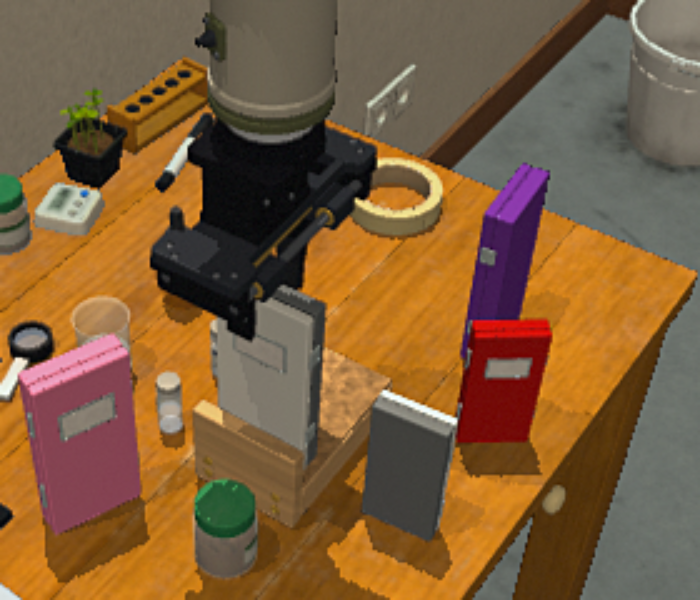

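Fingers straddle the box evenly (pads at columns ~250 and ~385, box 285–352). I'll work out the tip-over schedule.

```bash
cat > sched.py <<'E'
import numpy as np
toe=np.array([.5525,-.0185]);dr=np.array([.037,-.9993])
def pose(th,tau,g,ov=20,lead=0):
    t,a=np.radians([th,tau]);h=np.array([np.sin(a),np.cos(a)]);n=np.array([-np.cos(a),np.sin(a)])
    E=np.array([180*np.sin(t),45+180*np.cos(t)])
    C=E-ov*h+(g/2)*n
    return np.r_[toe*1000+dr*C[0],C[1]]
def need(th,tau,ov=20):
    d=np.radians(th-tau);s=(ov+28*np.sin(d))/np.cos(d);return 28*np.cos(d)+s*np.sin(d)
if __name__=="__main__":
    for th in list(range(0,16,3))+list(range(20,91,5)):
        tau=th if th<=15 else 15+(th-15)*33/75
        g=36.5 if th<=15 else max(36.5,min(need(th,tau)+9,84))
        print(th,"tau%.1f g%.1f jaw%.2f"%(tau,g,g/87),pose(th,tau,g).round(1))
E
python3 sched.py; python3 -m jog '[{"linear":[-3,0,0],"rotation":[0,0,0],"jaw":0.42},{"linear":[0,0,0],"rotation":[0,0,0],"jaw":0.42},{"linear":[0,0,0],"rotation":[0,0,0],"jaw":0.42},{"linear":[0,0,0],"rotation":[0,0,0],"jaw":0.42}]'; python3 -c "
from h import *
o=st()"
```

```text
0 tau0.0 g36.5 jaw0.42 [ 5.518e+02 -3.000e-01  2.050e+02]
3 tau3.0 g36.5 jaw0.42 [552.1  -8.7 205.7]
6 tau6.0 g36.5 jaw0.42 [552.4 -17.1 206. ]
9 tau9.0 g36.5 jaw0.42 [552.8 -25.5 205.9]
12 tau12.0 g36.5 jaw0.42 [553.1 -33.9 205.3]
15 tau15.0 g36.5 jaw0.42 [553.4 -42.3 204.3]
20 tau17.2 g38.0 jaw0.44 [553.9 -56.  200.7]
25 tau19.4 g39.1 jaw0.45 [554.4 -69.5 195.8]
30 tau21.6 g40.3 jaw0.46 [554.9 -82.4 189.7]
35 tau23.8 g41.5 jaw0.48 [555.3 -94.6 182.5]
40 tau26.0 g42.8 jaw0.49 [ 555.7 -106.1  174.3]
45 tau28.2 g44.3 jaw0.51 [ 556.1 -116.7  165.1]
50 tau30.4 g45.8 jaw0.53 [ 556.5 -126.4  155.1]
55 tau32.6 g47.5 jaw0.55 [ 556.8 -135.1  144.2]
60 tau34.8 g49.4 jaw0.57 [ 557.1 -142.6  132.7]
65 tau37.0 g51.3 jaw0.59 [ 557.3 -149.   120.5]
70 tau39.2 g53.5 jaw0.62 [ 557.5 -154.2  108. ]
75 tau41.4 g55.9 jaw0.64 [ 557.7 -158.1   95.1]
80 tau43.6 g58.5 jaw0.67 [ 557.8 -160.7   82. ]
85 tau45.8 g61.4 jaw0.71 [ 557.8 -162.    68.8]
90 tau48.0 g64.7 jaw0.74 [ 557.8 -161.9   55.7]
time_s: 4.8
eef_pos: [0.5549, -0.0036, 0.2107]
tcp_rot: [0.719, -0.695, 0.006, -0.004]
force: [0.9, -0.5, -0.8]
finger_gap: 0.458
t 4.80 pos [554.9  -3.6 210.7] x [ 0.035 -0.999  0.002] z [ 0.014 -0.001 -1.   ] tilt -0.1 F [ 0.9 -0.5 -0.8] gap 0.458 q [ 0.55  0.25 -0.72  1.65  0.17  1.3  -1.74]
```

```bash
python3 -m jog '[{"linear":[-2,0,-8],"rotation":[0,0.014,0],"jaw":0.42},{"linear":[0,0,0],"rotation":[0,0,0],"jaw":0.42},{"linear":[0,0,0],"rotation":[0,0,0],"jaw":0.42}]'; python3 -c "
from h import *
o=st()"
```

```text
time_s: 5.05
eef_pos: [0.5531, -0.0037, 0.2029]
tcp_rot: [0.719, -0.695, 0.001, 0.001]
force: [0.1, 0.3, -0.3]
finger_gap: 0.421
t 5.05 pos [553.1  -3.7 202.9] x [ 0.035 -0.999  0.002] z [ 0.    -0.002 -1.   ] tilt -0.1 F [ 0.1  0.3 -0.3] gap 0.421 q [ 0.54  0.26 -0.72  1.65  0.18  1.3  -1.75]
```

```bash
python3 -m jog '[{"linear":[0,-5.6,0.3],"rotation":[0.035,0.001,0],"jaw":0.42},{"linear":[0,-5.6,0.2],"rotation":[0.035,0.001,0],"jaw":0.42},{"linear":[0,-5.6,0],"rotation":[0.035,0.001,0],"jaw":0.42}]'; python3 -c "
from h import *
o=st()"
```

```text
time_s: 5.3
eef_pos: [0.5528, -0.0163, 0.2033]
tcp_rot: [0.721, -0.691, -0.038, -0.038]
force: [0.4, -0.3, 0.3]
finger_gap: 0.416
t 5.30 pos [552.8 -16.3 203.3] x [ 0.042 -0.993 -0.107] z [-0.003  0.107 -0.994] tilt 6.2 F [ 0.4 -0.3  0.3] gap 0.416 q [ 0.63  0.27 -0.72  1.64  0.07  1.29 -1.62]
```

```bash
python3 -m jog '[{"linear":[0,-5,0.3],"rotation":[0.028,0.001,0],"jaw":0.42},{"linear":[0,-5,0],"rotation":[0.028,0.001,0],"jaw":0.42},{"linear":[0,-4,0],"rotation":[0.026,0.001,0],"jaw":0.42}]'; python3 -c "
from h import *
import cv2
o=st()
p,d=capture('scene');cv2.imwrite('pics/s3.png',cv2.resize(p[100:340,240:520,::-1],None,fx=2.5,fy=2.5))"
```

```text
time_s: 5.55
eef_pos: [0.5528, -0.0314, 0.2033]
tcp_rot: [0.718, -0.689, -0.07, -0.068]
force: [-0.0, -0.1, -1.1]
finger_gap: 0.42
t 5.55 pos [552.8 -31.4 203.3] x [ 0.042 -0.98  -0.193] z [-0.007  0.193 -0.981] tilt 11.1 F [-0.  -0.1 -1.1] gap 0.42 q [ 0.69  0.29 -0.71  1.63 -0.01  1.29 -1.52]
```

View pics/s3.png

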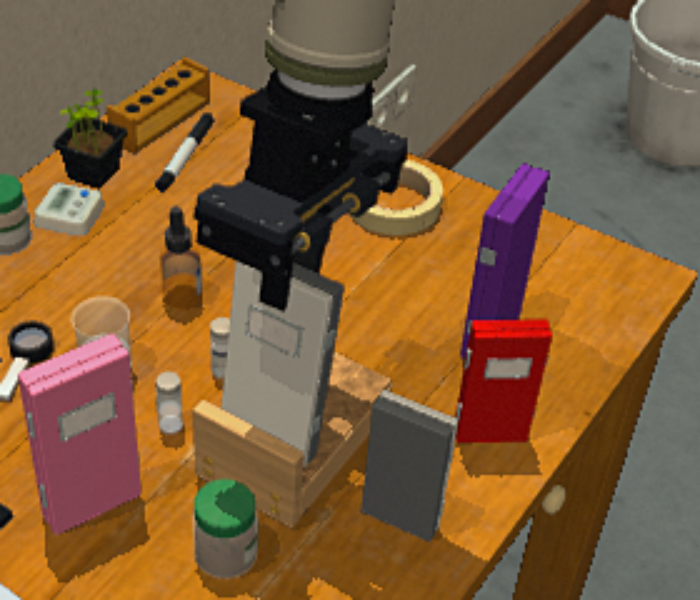

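The box leans about 11° between the fingers, toe still on the cork. I'll go on past the balance point.

```bash
python3 -m jog '[{"linear":[0,-4,0],"rotation":[0.026,0.001,0],"jaw":0.42},{"linear":[0,-4,-0.3],"rotation":[0.026,0.001,0],"jaw":0.42},{"linear":[0,-5,-0.5],"rotation":[0.02,0.001,0],"jaw":0.42}]'; python3 -c "
from h import *
import cv2
o=st()
p,d=capture('scene');cv2.imwrite('pics/s4.png',cv2.resize(p[100:340,240:520,::-1],None,fx=2.5,fy=2.5))
p,d=capture('wrist');cv2.imwrite('pics/w4.png',p[...,::-1])"
```

```text
time_s: 5.85
eef_pos: [0.5528, -0.0454, 0.2021]
tcp_rot: [0.715, -0.686, -0.097, -0.093]
force: [0.3, 0.2, -0.6]
finger_gap: 0.422
t 5.85 pos [552.8 -45.4 202.1] x [ 0.04  -0.963 -0.266] z [-0.01   0.266 -0.964] tilt 15.4 F [ 0.3  0.2 -0.6] gap 0.422 q [ 0.75  0.32 -0.7   1.62 -0.07  1.31 -1.44]
```

View pics/s4.png

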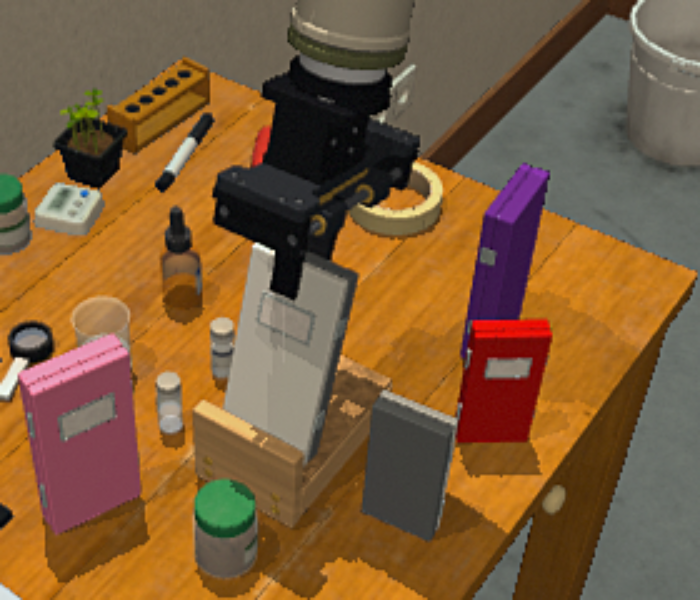

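View pics/w4.png

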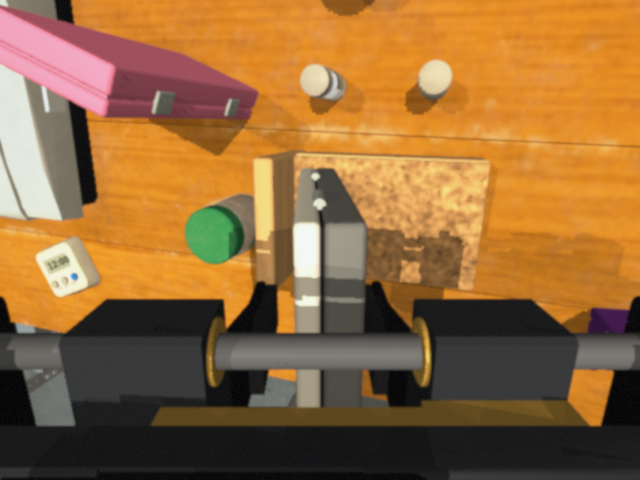

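The box has settled on the lower finger. I'll lower further, opening the jaw gradually.

```bash
python3 -m jog '[{"linear":[0.2,-6,-1],"rotation":[0.018,0.001,0],"jaw":0.43},{"linear":[0.2,-6,-1.5],"rotation":[0.018,0.001,0],"jaw":0.44},{"linear":[0.2,-6,-2],"rotation":[0.018,0.001,0],"jaw":0.45}]'; python3 -c "
from h import *
o=st()"
```

```text
time_s: 6.2
eef_pos: [0.5536, -0.0633, 0.1978]
tcp_rot: [0.713, -0.683, -0.117, -0.112]
force: [0.0, 0.2, -1.3]
finger_gap: 0.443
t 6.20 pos [553.6 -63.3 197.8] x [ 0.041 -0.947 -0.319] z [-0.013  0.318 -0.948] tilt 18.6 F [ 0.   0.2 -1.3] gap 0.443 q [ 0.79  0.35 -0.7   1.6  -0.1   1.32 -1.38]
```

```bash
python3 -m jog '[{"linear":[0.2,-6.5,-2.4],"rotation":[0.018,0.001,0],"jaw":0.45},{"linear":[0.2,-6.4,-2.8],"rotation":[0.018,0.001,0],"jaw":0.46},{"linear":[0.2,-6.2,-3.1],"rotation":[0.018,0.001,0],"jaw":0.47},{"linear":[0.2,-6.1,-3.4],"rotation":[0.018,0.001,0],"jaw":0.48},{"linear":[0.2,-6,-3.6],"rotation":[0.018,0.001,0],"jaw":0.48}]'; python3 -c "
from h import *
import cv2
o=st()
p,d=capture('scene');cv2.imwrite('pics/s5.png',cv2.resize(p[100:340,240:520,::-1],None,fx=2.5,fy=2.5))"
```

```text
time_s: 6.62
eef_pos: [0.5545, -0.0989, 0.1804]
tcp_rot: [0.706, -0.677, -0.152, -0.145]
force: [-0.1, 0.7, -0.3]
finger_gap: 0.477
t 6.62 pos [554.5 -98.9 180.4] x [ 0.038 -0.911 -0.411] z [-0.018  0.411 -0.912] tilt 24.2 F [-0.1  0.7 -0.3] gap 0.477 q [ 0.86  0.43 -0.68  1.56 -0.15  1.35 -1.27]
```

View pics/s5.png

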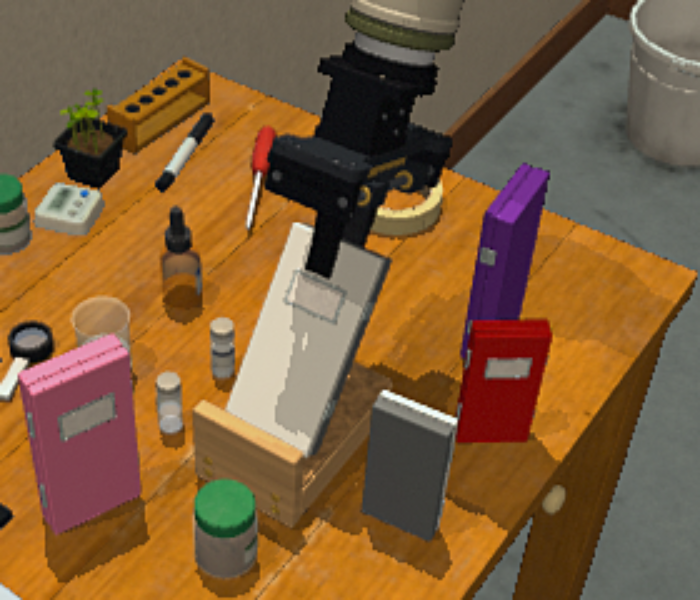

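```bash
python3 -m jog '[{"linear":[0.2,-6,-4.2],"rotation":[0.021,0.001,0],"jaw":0.49},{"linear":[0.2,-5.8,-4.7],"rotation":[0.021,0.001,0],"jaw":0.5},{"linear":[0.2,-5.5,-5],"rotation":[0.021,0.001,0],"jaw":0.51},{"linear":[0.2,-5.3,-5.2],"rotation":[0.021,0.001,0],"jaw":0.53},{"linear":[0.2,-5,-5.4],"rotation":[0.021,0.001,0],"jaw":0.54}]'; python3 -c "
from h import *
import cv2
o=st()
p,d=capture('scene');cv2.imwrite('pics/s6.png',cv2.resize(p[100:340,240:520,::-1],None,fx=2.5,fy=2.5))
p,d=capture('wrist');cv2.imwrite('pics/w6.png',p[...,::-1])"
```

```text
time_s: 7.08
eef_pos: [0.5553, -0.1309, 0.1527]
tcp_rot: [0.695, -0.668, -0.193, -0.184]
force: [0.0, 0.1, -1.0]
finger_gap: 0.527
t 7.08 pos [ 555.3 -130.9  152.7] x [ 0.033 -0.857 -0.513] z [-0.023  0.513 -0.858] tilt 30.9 F [ 0.   0.1 -1. ] gap 0.527 q [ 0.92  0.55 -0.66  1.52 -0.18  1.37 -1.18]
```

View pics/s6.png

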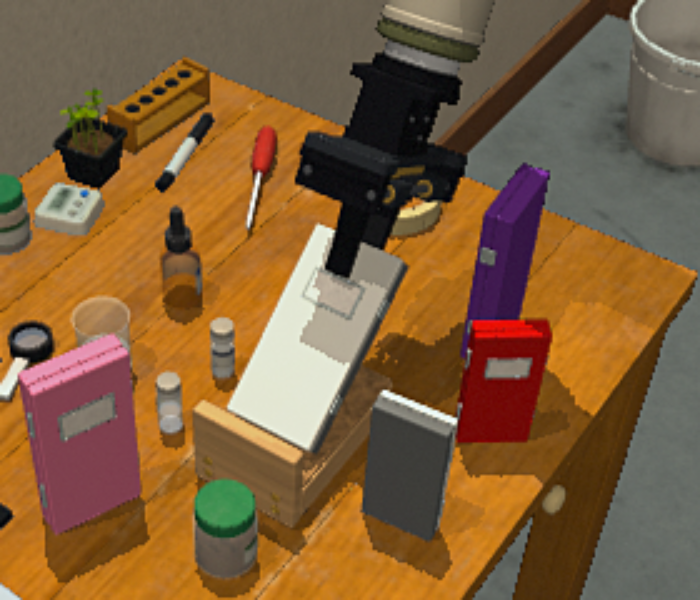

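View pics/w6.png

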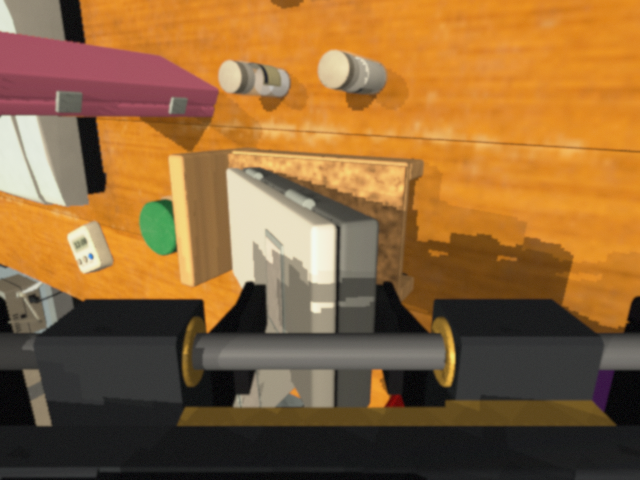

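```bash
python3 -m jog '[{"linear":[0.2,-4.5,-5.4],"rotation":[0.021,0.001,0],"jaw":0.55},{"linear":[0.2,-4,-5.7],"rotation":[0.021,0.001,0],"jaw":0.57},{"linear":[0.2,-3.5,-6],"rotation":[0.021,0.001,0],"jaw":0.58},{"linear":[0.1,-3,-6],"rotation":[0.021,0.001,0],"jaw":0.6},{"linear":[0.1,-2.5,-6],"rotation":[0.021,0.001,0],"jaw":0.61}]'; cat >> h.py <<'E'
import cv2
def look(k,wrist=True):
    o=st()
    p,d=capture('scene');cv2.imwrite(f'pics/s{k}.png',cv2.resize(p[100:340,240:520,::-1],None,fx=2.5,fy=2.5))
    S=cloud('scene',d)
    # white lid region: fit plane
    hsv=cv2.cvtColor(p,cv2.COLOR_RGB2HSV)
    m=(S[...,0]>.5)&(S[...,0]<.61)&(S[...,1]<.015)&(S[...,1]>-.23)&(S[...,2]>.05)&(hsv[...,1]<60)&(hsv[...,2]>150)
    q=S[m]
    if len(q)>100:
        for _ in range(4):
            c=np.median(q,0) if _==0 else q.mean(0);n=np.linalg.svd(q-c)[2][2];n*=np.sign(n[2])
            r=(q-c)@n;q=q[abs(r)<max(.003,1.5*np.median(abs(r)))]
        print("lid n",len(q),n.round(3),"theta",np.degrees(np.arctan2(n[1],n[2])).round(1),"->box lean",90-np.degrees(np.arctan2(n[1],n[2])).round(1),"min",q.min(0).round(3),"max",q.max(0).round(3))
    if wrist:
        p,d=capture('wrist');cv2.imwrite(f'pics/w{k}.png',p[...,::-1])
E
python3 -c "
from h import *
look(7)"
```

```text
time_s: 7.6
eef_pos: [0.557, -0.1489, 0.1227]
tcp_rot: [0.684, -0.657, -0.231, -0.22]
force: [0.3, -0.7, -0.6]
finger_gap: 0.597
t 7.60 pos [ 557.  -148.9  122.7] x [ 0.032 -0.796 -0.605] z [-0.026  0.604 -0.796] tilt 37.2 F [ 0.3 -0.7 -0.6] gap 0.597 q [ 0.96  0.66 -0.65  1.48 -0.21  1.39 -1.1 ]
lid n 2135 [-0.016  0.42   0.907] theta 24.9 ->box lean 65.1 min [ 0.508 -0.169  0.07 ] max [ 0.598 -0.005  0.147]
```

View pics/s7.png

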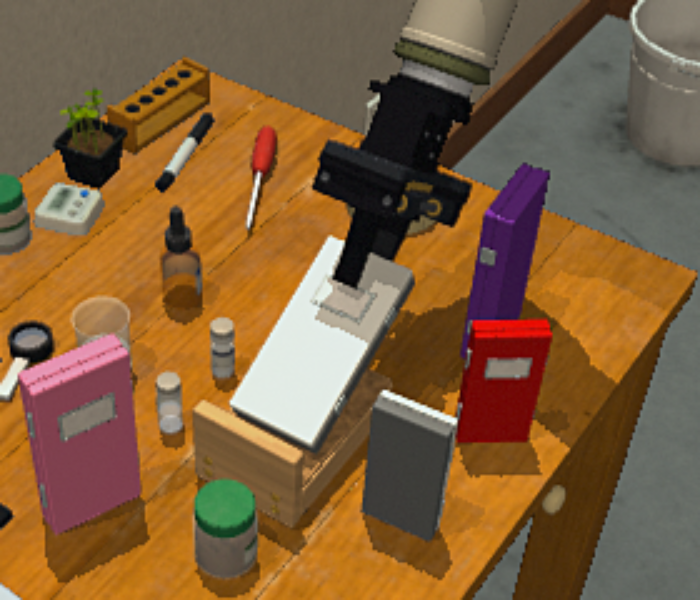

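View pics/w7.png

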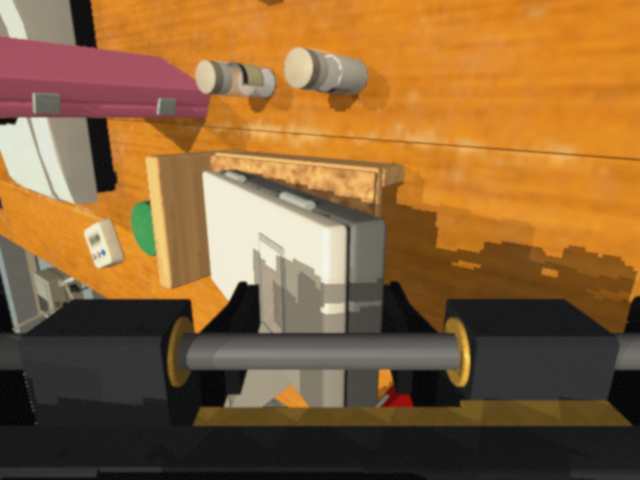

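Lean measured 65.1°, exactly on schedule, and the toe hasn't slipped. I'll carry on slowly.

```bash
python3 -m jog '[{"linear":[0.1,-2.5,-5.5],"rotation":[0.018,0.001,0],"jaw":0.62},{"linear":[0.1,-2.2,-5.5],"rotation":[0.018,0.001,0],"jaw":0.63},{"linear":[0.1,-2,-5.5],"rotation":[0.018,0.001,0],"jaw":0.64},{"linear":[0.1,-1.8,-5.5],"rotation":[0.018,0.001,0],"jaw":0.66},{"linear":[0.1,-1.5,-5.5],"rotation":[0.018,0.001,0],"jaw":0.67}]'; python3 -c "
from h import *
look(8)"
```

```text
time_s: 8.12
eef_pos: [0.5577, -0.1585, 0.0933]
tcp_rot: [0.672, -0.645, -0.264, -0.252]
force: [0.3, -0.9, -1.7]
finger_gap: 0.658
t 8.12 pos [ 557.7 -158.5   93.3] x [ 0.029 -0.733 -0.68 ] z [-0.031  0.679 -0.734] tilt 42.8 F [ 0.3 -0.9 -1.7] gap 0.658 q [ 0.98  0.76 -0.64  1.44 -0.23  1.42 -1.05]
lid n 1932 [-0.009  0.229  0.973] theta 13.2 ->box lean 76.8 min [ 0.508 -0.184  0.071] max [ 0.598 -0.009  0.115]
```

View pics/w8.png

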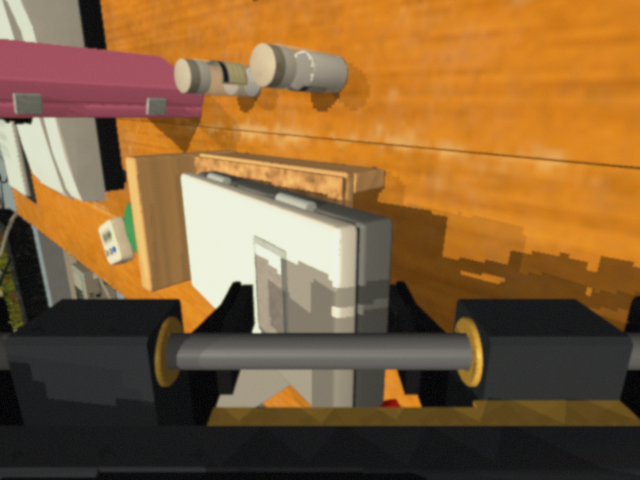

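```bash
python3 -m jog '[{"linear":[0.1,-1,-4.5],"rotation":[0.014,0.001,0],"jaw":0.67},{"linear":[0,-0.8,-4.5],"rotation":[0.014,0.001,0],"jaw":0.68},{"linear":[0,-0.6,-4.5],"rotation":[0.014,0,0],"jaw":0.69},{"linear":[0,-0.4,-4.5],"rotation":[0.014,0,0],"jaw":0.71},{"linear":[0,-0.2,-4],"rotation":[0.014,0,0],"jaw":0.72}]'; python3 -c "
from h import *
look(9)"
```

```text
time_s: 8.63
eef_pos: [0.558, -0.1617, 0.0696]
tcp_rot: [0.662, -0.634, -0.289, -0.276]
force: [0.3, -1.1, -2.2]
finger_gap: 0.709
t 8.63 pos [ 558.  -161.7   69.6] x [ 0.028 -0.68  -0.733] z [-0.032  0.732 -0.68 ] tilt 47.1 F [ 0.3 -1.1 -2.2] gap 0.709 q [ 0.99  0.84 -0.64  1.41 -0.25  1.43 -1.01]
lid n 1829 [-0.001  0.072  0.997] theta 4.1 ->box lean 85.9 min [ 0.508 -0.189  0.071] max [ 0.599 -0.012  0.089]
```

View pics/s9.png

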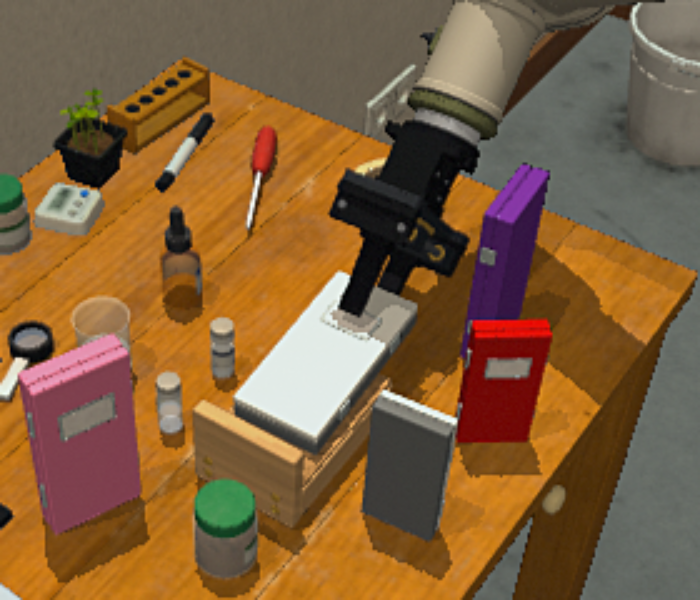

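```bash
python3 -m jog '[{"linear":[0,0,-3],"rotation":[0.008,0,0],"jaw":0.73},{"linear":[0,0,-3],"rotation":[0.008,0,0],"jaw":0.74},{"linear":[0,0,-2.5],"rotation":[0,0,0],"jaw":0.75},{"linear":[0,0,-2],"rotation":[0,0,0],"jaw":0.76}]'; python3 -c "
from h import *
look(10,False)"
```

```text
time_s: 9.07
eef_pos: [0.5579, -0.1615, 0.0582]
tcp_rot: [0.659, -0.632, -0.295, -0.282]
force: [-1.5, -0.7, -0.2]
finger_gap: 0.752
t 9.07 pos [ 557.9 -161.5   58.2] x [ 0.027 -0.666 -0.745] z [-0.032  0.744 -0.667] tilt 48.1 F [-1.5 -0.7 -0.2] gap 0.752 q [ 0.99  0.87 -0.64  1.4  -0.25  1.43 -1.  ]
lid n 1742 [-0.001  0.001  1.   ] theta 0.1 ->box lean 89.9 min [ 0.508 -0.195  0.072] max [ 0.599 -0.014  0.078]
```

The box lies flat: normal vertical, lid at 72–75 mm. I'll back the finger out from under the overhang, straight along -y.

```bash
python3 -m jog '[{"linear":[0,-4,-0.5],"rotation":[0,0,0],"jaw":0.77},{"linear":[0,-10,0],"rotation":[0,0,0],"jaw":0.77},{"linear":[1,-15,0],"rotation":[0,0,0],"jaw":0.77},{"linear":[1,-15,0],"rotation":[0,0,0],"jaw":0.77},{"linear":[0,-10,5],"rotation":[0,0,0],"jaw":0.77}]'; python3 -c "
from h import *
look(11)"
```

```text
time_s: 9.53
eef_pos: [0.5599, -0.2161, 0.064]
tcp_rot: [0.66, -0.63, -0.296, -0.282]
force: [0.6, -0.4, -0.2]
finger_gap: 0.767
t 9.53 pos [ 559.9 -216.1   64. ] x [ 0.031 -0.665 -0.746] z [-0.036  0.745 -0.666] tilt 48.2 F [ 0.6 -0.4 -0.2] gap 0.767 q [ 1.01  0.92 -0.61  1.28 -0.23  1.53 -0.97]
lid n 2013 [-0.     0.004  1.   ] theta 0.2 ->box lean 89.8 min [ 0.508 -0.196  0.071] max [ 0.6   -0.013  0.078]
```

View pics/s11.png

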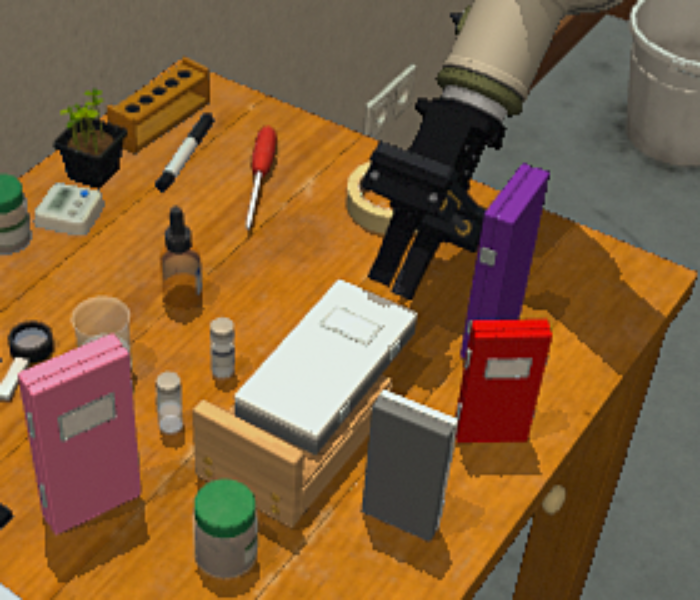

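View pics/w11.png

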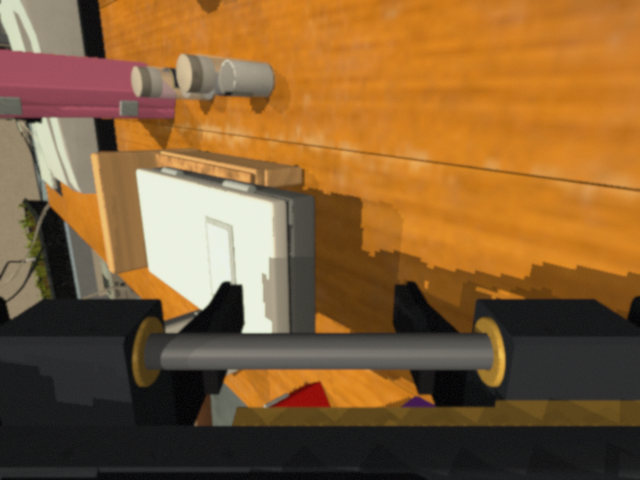

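Lying flat and still, with its foot ~35 mm from the stop. The lower fingertip goes to mid-height of the top end face, then I push towards +y.

```bash
python3 -m jog '[{"linear":[-1,0,10],"rotation":[0,0,0],"jaw":0.77},{"linear":[0,5,10],"rotation":[0,0,0],"jaw":0.77},{"linear":[0,10,0],"rotation":[0,0,0],"jaw":0.77},{"linear":[0,10,0],"rotation":[0,0,0],"jaw":0.77},{"linear":[0,4,0],"rotation":[0,0,0],"jaw":0.77}]' 20; python3 -c "
from h import *
look(12)"
```

```text
time_s: 10.05
eef_pos: [0.5599, -0.1842, 0.0882]
tcp_rot: [0.661, -0.63, -0.294, -0.283]
force: [-0.1, 0.8, -0.2]
finger_gap: 0.772
t 10.05 pos [ 559.9 -184.2   88.2] x [ 0.033 -0.666 -0.745] z [-0.032  0.745 -0.667] tilt 48.2 F [-0.1  0.8 -0.2] gap 0.772 q [ 1.    0.86 -0.64  1.34 -0.25  1.5  -1.  ]
lid n 1932 [-0.     0.003  1.   ] theta 0.2 ->box lean 89.8 min [ 0.508 -0.196  0.071] max [ 0.6   -0.013  0.078]
```

View pics/w12.png

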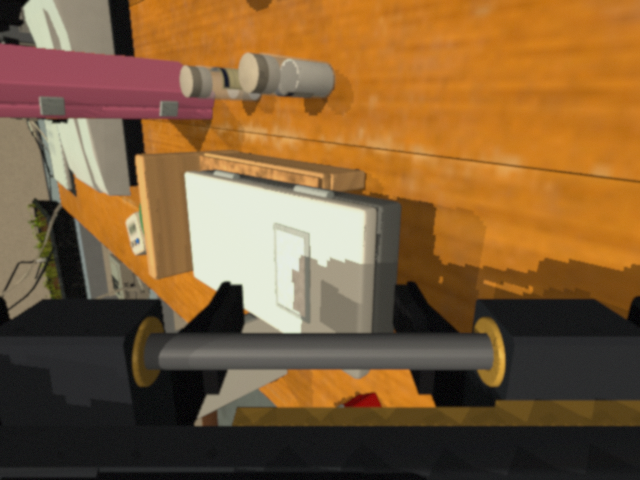

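View pics/s12.png

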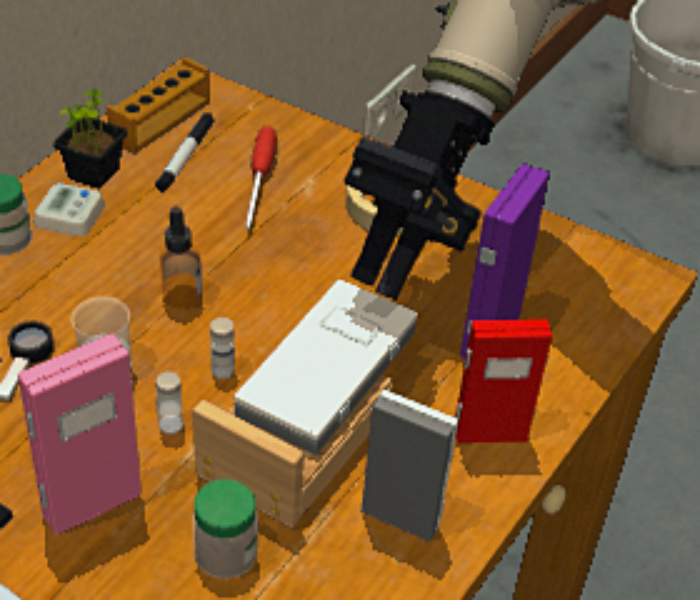

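```bash
python3 -m jog '[{"linear":[0,4,-4],"rotation":[0,0,0],"jaw":0.77},{"linear":[0,4,0],"rotation":[0,0,0],"jaw":0.77},{"linear":[0,4,0],"rotation":[0,0,0],"jaw":0.77},{"linear":[0,4,0],"rotation":[0,0,0],"jaw":0.77}]'; python3 -c "
from h import *
look(13)"
```

```text
time_s: 10.48
eef_pos: [0.5592, -0.1686, 0.0823]
tcp_rot: [0.66, -0.631, -0.294, -0.282]
force: [1.3, -3.8, 1.8]
finger_gap: 0.767
t 10.48 pos [ 559.2 -168.6   82.3] x [ 0.031 -0.667 -0.745] z [-0.033  0.744 -0.667] tilt 48.1 F [ 1.3 -3.8  1.8] gap 0.767 q [ 1.    0.85 -0.64  1.38 -0.26  1.47 -1.01]
lid n 1891 [-0.     0.003  1.   ] theta 0.2 ->box lean 89.8 min [ 0.508 -0.193  0.072] max [ 0.599 -0.009  0.078]
```

View pics/w13.png

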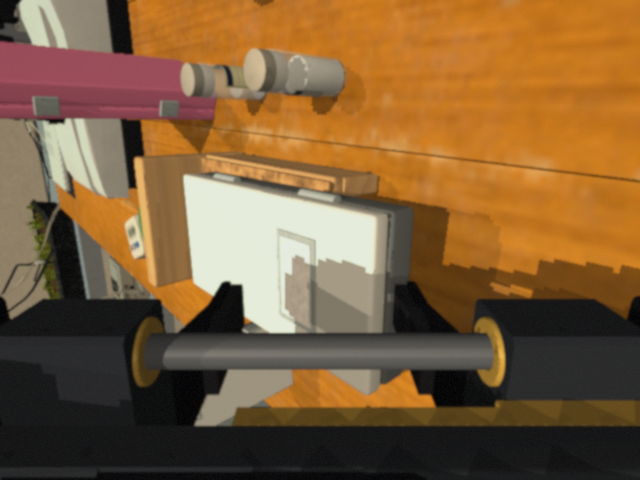

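Contact made and the box is sliding at ~4 N. I'll keep pushing.

```bash
python3 -m jog '[{"linear":[-0.15,4,0],"rotation":[0,0,0],"jaw":0.77},{"linear":[-0.15,4,0],"rotation":[0,0,0],"jaw":0.77},{"linear":[-0.15,4,0],"rotation":[0,0,0],"jaw":0.77},{"linear":[-0.15,4,0],"rotation":[0,0,0],"jaw":0.77},{"linear":[-0.15,4,0],"rotation":[0,0,0],"jaw":0.77}]'; python3 -c "
from h import *
look(14)
p,d=capture('top');cv2.imwrite('pics/t14.png',cv2.resize(p[210:320,270:400,::-1],None,fx=5,fy=5,interpolation=cv2.INTER_CUBIC));np.save('pics/t14.npy',d)"
```

```text
time_s: 11.0
eef_pos: [0.5588, -0.149, 0.0824]
tcp_rot: [0.66, -0.632, -0.293, -0.282]
force: [-0.4, -2.2, 1.1]
finger_gap: 0.77
t 11.00 pos [ 558.8 -149.    82.4] x [ 0.03  -0.668 -0.743] z [-0.03   0.743 -0.669] tilt 48.0 F [-0.4 -2.2  1.1] gap 0.77 q [ 0.99  0.83 -0.65  1.42 -0.27  1.43 -1.02]
lid n 1851 [0.002 0.002 1.   ] theta 0.1 ->box lean 89.9 min [ 0.508 -0.171  0.071] max [0.599 0.006 0.078]
```

View pics/t14.png

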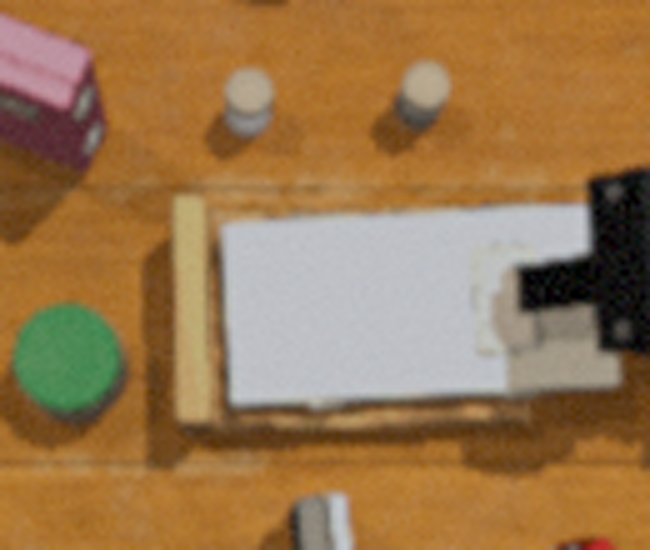

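View pics/s14.png

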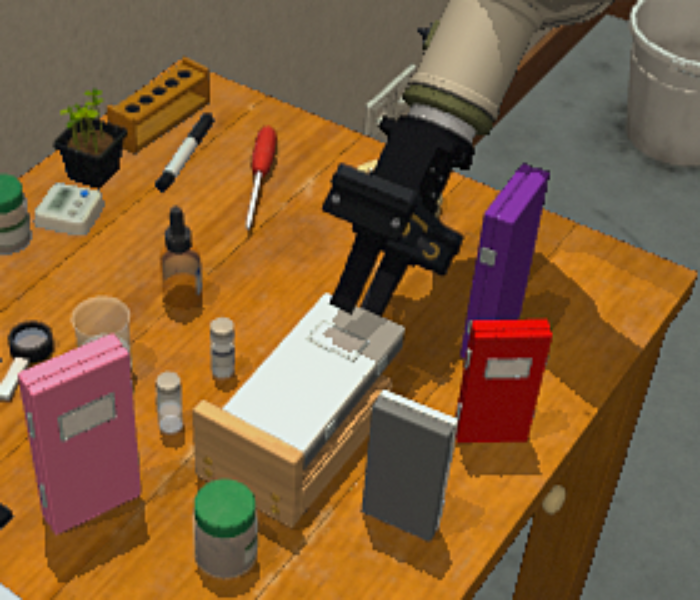

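```bash
python3 -m jog '[{"linear":[-0.1,3,0],"rotation":[0,0,0],"jaw":0.77},{"linear":[-0.1,3,0],"rotation":[0,0,0],"jaw":0.77},{"linear":[-0.1,2,0],"rotation":[0,0,0],"jaw":0.77}]'; cat > sq.py <<'E'
from h import *
import sys
def top(k):
    p,d=capture('top');cv2.imwrite(f'pics/t{k}.png',cv2.resize(p[210:320,270:400,::-1],None,fx=5,fy=5,interpolation=cv2.INTER_CUBIC))
    T=cloud('top',d)
    lid=T[(abs(T[...,2]-.074)<.006)&(T[...,0]>.49)&(T[...,0]<.62)&(T[...,1]>-.2)&(T[...,1]<.03)]
    sp=T[(T[...,2]>.085)&(T[...,2]<.1)&(T[...,0]>.49)&(T[...,0]<.62)&(T[...,1]>.0)&(T[...,1]<.06)]
    def e(P,ax,bs,f):
        o=1-ax;X=[];Y=[]
        for b in bs:
            q=P[abs(P[:,o]-b)<.0025]
            if len(q)>2:X.append(b);Y.append(f(q[:,ax]))
        k=np.polyfit(X,Y,1);return "slope %.2fdeg at mid %.4f"%(np.degrees(np.arctan(k[0])),np.polyval(k,np.mean(X)))
    print("lid z",np.median(lid[:,2]).round(4),"foot y(x)",e(lid,1,np.arange(.52,.59,.004),np.max),"| stop outer",e(sp,1,np.arange(.51,.6,.004),np.max),"inner",e(sp,1,np.arange(.51,.6,.004),np.min))
    print("near x(y)",e(lid,0,np.arange(-.13,.0,.004),np.min),"far x(y)",e(lid,0,np.arange(-.13,0,.004),np.max))
if __name__=="__main__":
    look(sys.argv[1],False);top(sys.argv[1])
E
python3 sq.py 15
```

```text
time_s: 11.4
eef_pos: [0.5584, -0.1409, 0.0822]
tcp_rot: [0.66, -0.632, -0.293, -0.282]
force: [0.0, -8.5, 1.7]
finger_gap: 0.768
t 11.40 pos [ 558.4 -140.9   82.2] x [ 0.029 -0.668 -0.743] z [-0.031  0.743 -0.669] tilt 48.0 F [ 0.  -8.5  1.7] gap 0.768 q [ 0.99  0.82 -0.66  1.44 -0.28  1.42 -1.02]
lid n 1791 [-0.004  0.002  1.   ] theta 0.1 ->box lean 89.9 min [ 0.508 -0.165  0.071] max [0.6   0.004 0.078]
lid z 0.0736 foot y(x) slope 3.45deg at mid 0.0156 | stop outer slope 2.08deg at mid 0.0326 inner slope 1.85deg at mid 0.0188
near x(y) slope -3.01deg at mid 0.5142 far x(y) slope -2.98deg at mid 0.5982
```

View pics/t15.png

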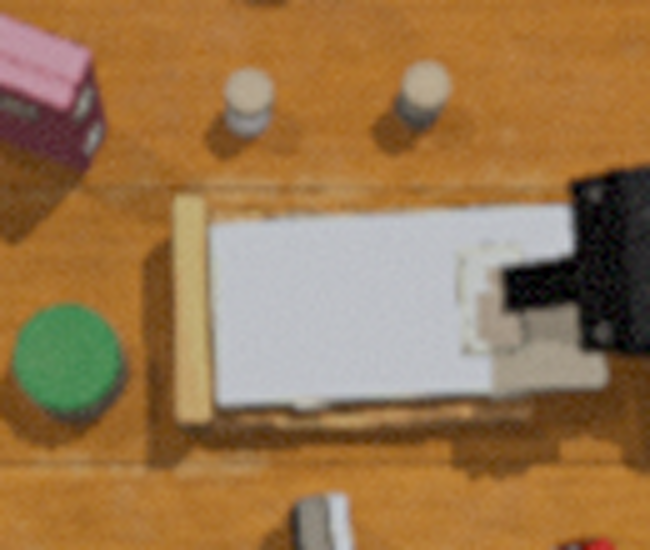

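Contact with the stop at 8.5 N. The box is still turned ~1° from the stop, with the near corner open. I'll back off, shift 15 mm towards the near side and nudge again.

```bash
python3 -m jog '[{"linear":[0,-6,0],"rotation":[0,0,0],"jaw":0.77},{"linear":[-8,-2,0],"rotation":[0,0,0],"jaw":0.77},{"linear":[-8,0,0],"rotation":[0,0,0],"jaw":0.77},{"linear":[0,3,0],"rotation":[0,0,0],"jaw":0.77}]'; python3 -c "
from h import *
st()"
```

```text
time_s: 11.83
eef_pos: [0.5405, -0.1457, 0.082]
tcp_rot: [0.66, -0.631, -0.294, -0.282]
force: [0.7, -0.1, -0.4]
finger_gap: 0.772
t 11.83 pos [ 540.5 -145.7   82. ] x [ 0.03  -0.667 -0.745] z [-0.032  0.744 -0.668] tilt 48.1 F [ 0.7 -0.1 -0.4] gap 0.772 q [ 1.02  0.8  -0.66  1.47 -0.28  1.42 -1.  ]
```

```bash
python3 -m jog '[{"linear":[0,3,0],"rotation":[0,0,0],"jaw":0.77},{"linear":[0,2,0],"rotation":[0,0,0],"jaw":0.77},{"linear":[0,1,0],"rotation":[0,0,0],"jaw":0.77}]'; python3 sq.py 16
```

```text
time_s: 12.08
eef_pos: [0.5398, -0.1417, 0.0818]
tcp_rot: [0.659, -0.633, -0.293, -0.281]
force: [-0.9, -5.2, 2.3]
finger_gap: 0.773
t 12.08 pos [ 539.8 -141.7   81.8] x [ 0.027 -0.67  -0.742] z [-0.03   0.741 -0.67 ] tilt 47.9 F [-0.9 -5.2  2.3] gap 0.773 q [ 1.02  0.79 -0.66  1.48 -0.28  1.41 -1.  ]
lid n 1788 [0.001 0.002 1.   ] theta 0.1 ->box lean 89.9 min [ 0.507 -0.162  0.072] max [0.6   0.005 0.078]
lid z 0.0735 foot y(x) slope 3.22deg at mid 0.0160 | stop outer slope 2.09deg at mid 0.0326 inner slope 1.84deg at mid 0.0188
near x(y) slope -2.78deg at mid 0.5142 far x(y) slope -2.83deg at mid 0.5980
```

```bash
python3 -m jog '[{"linear":[0,2,0],"rotation":[0,0,0],"jaw":0.77},{"linear":[0,2,0],"rotation":[0,0,0],"jaw":0.77}]'; python3 sq.py 17
```

```text
time_s: 12.35
eef_pos: [0.54, -0.1414, 0.0816]
tcp_rot: [0.659, -0.635, -0.29, -0.28]
force: [-2.2, -7.4, 4.3]
finger_gap: 0.77
t 12.35 pos [ 540.  -141.4   81.6] x [ 0.025 -0.674 -0.738] z [-0.027  0.738 -0.675] tilt 47.5 F [-2.2 -7.4  4.3] gap 0.77 q [ 1.02  0.79 -0.66  1.49 -0.28  1.41 -1.01]
lid n 1776 [0.001 0.001 1.   ] theta 0.1 ->box lean 89.9 min [ 0.508 -0.164  0.072] max [0.599 0.005 0.078]
lid z 0.0735 foot y(x) slope 3.22deg at mid 0.0160 | stop outer slope 2.16deg at mid 0.0327 inner slope 1.85deg at mid 0.0188
near x(y) slope -2.89deg at mid 0.5141 far x(y) slope -2.63deg at mid 0.5981
```

View pics/t17.png

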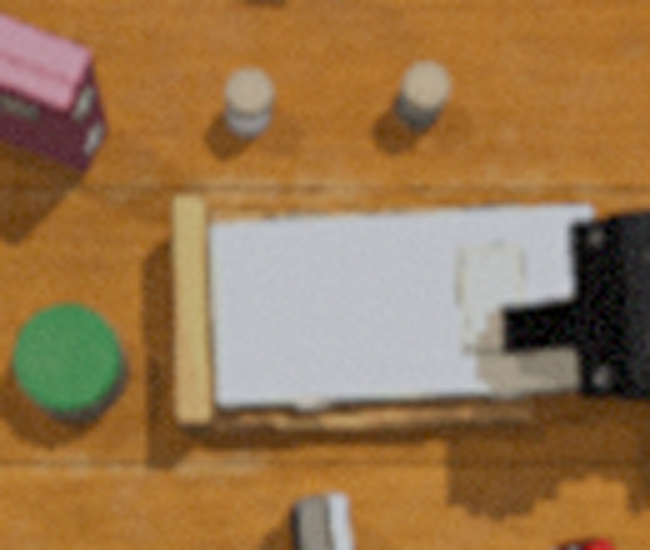

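The push isn't turning it reliably: 7 N at this lever is near the cork's resisting torque. I'll back off and take a close wrist view of the foot and stop to get the true angle.

```bash
python3 -m jog '[{"linear":[3,-10,0],"rotation":[0,0,0],"jaw":0.77},{"linear":[5,-5,30],"rotation":[0,0,0],"jaw":0.77},{"linear":[5,5,35],"rotation":[-0.12,0,0],"jaw":0.77},{"linear":[0,20,30],"rotation":[-0.12,0,0],"jaw":0.77},{"linear":[0,20,20],"rotation":[-0.12,0,0],"jaw":0.77}]';python3 -m jog '[{"linear":[0,20,15],"rotation":[-0.12,0,0],"jaw":0.77},{"linear":[0,20,0],"rotation":[-0.12,0,0],"jaw":0.77},{"linear":[0,20,0],"rotation":[-0.12,0,0],"jaw":0.77},{"linear":[0,15,0],"rotation":[-0.1,0,0],"jaw":0.77},{"linear":[0,0,0],"rotation":[0,0,0],"jaw":0.77}]'; python3 -c "
from h import *
o=st();p,d=capture('wrist');cv2.imwrite('pics/w18.png',p[...,::-1]);np.save('pics/w18.npy',d)
import pickle;pickle.dump(o,open('pics/o18.pkl','wb'))"; python3 sq.py 18
```

```text
time_s: 12.87
eef_pos: [0.5486, -0.1198, 0.188]
tcp_rot: [0.689, -0.686, -0.175, -0.156]
force: [0.6, 0.1, 0.6]
finger_gap: 0.773
time_s: 13.28
eef_pos: [0.5525, -0.0298, 0.2167]
tcp_rot: [0.712, -0.702, 0.006, 0.004]
force: [0.1, 1.0, -0.1]
finger_gap: 0.77
t 13.28 pos [552.5 -29.8 216.7] x [ 0.014 -1.     0.014] z [ 0.002 -0.014 -1.   ] tilt -0.8 F [ 0.1  1.  -0.1] gap 0.77 q [ 0.57  0.25 -0.7   1.64  0.18  1.32 -1.72]
t 13.33 pos [552.5 -32.2 216.5] x [ 0.012 -1.     0.011] z [ 0.002 -0.011 -1.   ] tilt -0.6 F [-0.9  2.   1. ] gap 0.766 q [ 0.57  0.25 -0.7   1.63  0.17  1.32 -1.72]
lid n 505 [ 0.994 -0.085  0.072] theta -49.5 ->box lean 139.5 min [ 0.518 -0.165  0.07 ] max [0.575 0.011 0.625]
lid z 0.0735 foot y(x) slope -6.70deg at mid 0.0131 | stop outer slope -0.10deg at mid 0.0317 inner slope -0.07deg at mid 0.0180Traceback (most recent call last):
  File "sq.py", line 17, in <module>
    look(sys.argv[1],False);top(sys.argv[1])
                            ~~~^^^^^^^^^^^^^
  File "sq.py", line 15, in top
    print("near x(y)",e(lid,0,np.arange(-.13,.0,.004),np.min),"far x(y)",e(lid,0,np.arange(-.13,0,.004),np.max))
                      ~^^^^^^^^^^^^^^^^^^^^^^^^^^^^^^^^^^^^^^
  File "sq.py", line 13, in e
    k=np.polyfit(X,Y,1);return "slope %.2fdeg at mid %.4f"%(np.degrees(np.arctan(k[0])),np.polyval(k,np.mean(X)))
    raise TypeError("expected non-empty vector for x")
TypeError: expected non-empty vector for x
```

View pics/w18.png

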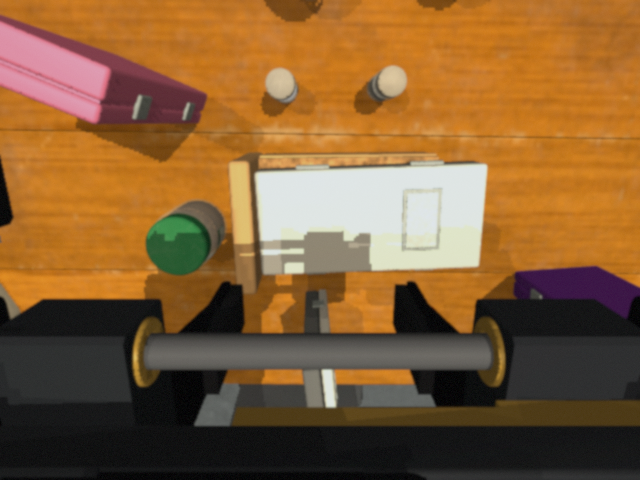

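```bash
python3 - <<'E'
from h import *
import pickle
o=pickle.load(open('pics/o18.pkl','rb'));P=cloud('wrist',np.load('pics/w18.npy'),o)
img=cv2.imread('pics/w18.png')
lid=P[(abs(P[...,2]-.073)<.006)&(P[...,0]>.49)&(P[...,0]<.62)&(P[...,1]>-.2)&(P[...,1]<.016)]
sp=P[(P[...,2]>.084)&(P[...,2]<.1)&(P[...,0]>.49)&(P[...,0]<.62)&(P[...,1]>.0)&(P[...,1]<.06)]
ck=P[(P[...,2]>.038)&(P[...,2]<.052)&(P[...,0]>.58)&(P[...,0]<.62)&(P[...,1]>-.14)&(P[...,1]<.0)]
def e(P,ax,bs,f):
    oo=1-ax;X=[];Y=[]
    for b in bs:
        q=P[abs(P[:,oo]-b)<.002]
        if len(q)>2:X.append(b);Y.append(f(q[:,ax]))
    X=np.array(X);Y=np.array(Y);k=np.polyfit(X,Y,1);r=abs(Y-np.polyval(k,X));k=np.polyfit(X[r<.0015],Y[r<.0015],1)
    return "slope %.2fdeg mid %.4f n%d"%(np.degrees(np.arctan(k[0])),np.polyval(k,np.mean(X)),len(X))
print("lid z",np.median(lid[:,2]))
print("end y(x)",e(lid,1,np.arange(.52,.59,.003),np.min));
print("near x(y)",e(lid,0,np.arange(-.15,-.0,.003),np.min),"far",e(lid,0,np.arange(-.15,-.0,.003),np.max))
print("stop outer",e(sp,1,np.arange(.51,.6,.003),np.max),"inner",e(sp,1,np.arange(.51,.6,.003),np.min))
print("cork far",e(ck,0,np.arange(-.12,-.01,.003),np.max))
a,b,c,d=220,140,500,300
cv2.imwrite('pics/w18c.png',cv2.resize(img[145:300,215:355],None,fx=3.8,fy=3.8,interpolation=cv2.INTER_CUBIC))
E
```

```text
lid z 0.07195983827469071
end y(x) slope 2.66deg mid -0.1638 n24
near x(y) slope -2.73deg mid 0.5128 n50 far slope -2.76deg mid 0.5975 n50
stop outer slope 1.20deg mid 0.0322 n30 inner slope 1.28deg mid 0.0164 n30
cork far slope -1.30deg mid 0.6048 n37
```

View pics/w18c.png

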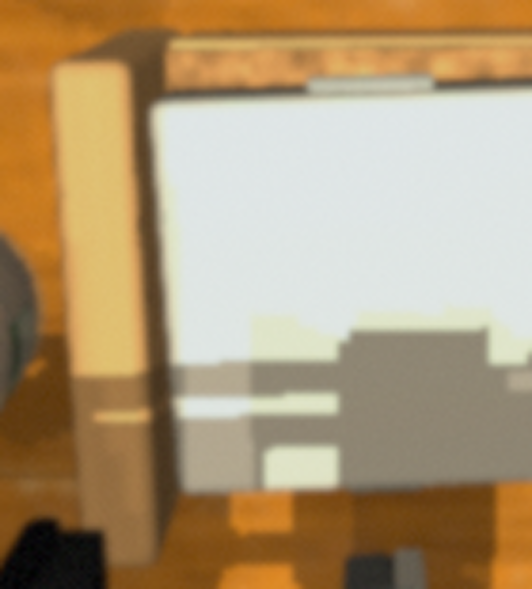

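Close measurement: stop yaw 1.2–1.3° (the cork edge agrees), box yaw 2.7°. So the box is 1.4° out, leaving a ~2 mm gap at the near corner. I'll set the open fingers square to the stand and use them to nudge the box's far side near the top end towards -x, then reseat it.

```bash
python3 -m jog '[{"linear":[20,-25,0],"rotation":[0.011,0.002,0.01],"jaw":0.77},{"linear":[20,-25,0],"rotation":[0,0,0],"jaw":0.77},{"linear":[20,-25,0],"rotation":[0,0,0],"jaw":0.77},{"linear":[9,-12,0],"rotation":[0,0,0],"jaw":0.77},{"linear":[0,0,0],"rotation":[0,0,0],"jaw":0.77}]'; python3 -c "
from h import *
st()"
```

```text
time_s: 13.85
eef_pos: [0.62, -0.1402, 0.21]
tcp_rot: [-0.707, 0.707, 0.006, -0.002]
force: [0.2, -0.4, 0.1]
finger_gap: 0.77
t 13.85 pos [ 620.  -140.2  210. ] x [-0.    -1.    -0.006] z [-0.012  0.006 -1.   ] tilt 0.3 F [ 0.2 -0.4  0.1] gap 0.77 q [ 0.61  0.44 -0.62  1.41  0.25  1.39 -1.59]
```

```bash
python3 -m jog '[{"linear":[3,12,-10],"rotation":[-0.006,-0.012,0.023],"jaw":0.77},{"linear":[0,9,-25],"rotation":[0,0,0],"jaw":0.77},{"linear":[0,0,-30],"rotation":[0,0,0],"jaw":0.77},{"linear":[0,0,-20],"rotation":[0,0,0],"jaw":0.77},{"linear":[0,0,0],"rotation":[0,0,0],"jaw":0.77}]'; python3 -c "
from h import *
st()"
```

```text
time_s: 14.27
eef_pos: [0.6191, -0.1291, 0.1178]
tcp_rot: [0.709, -0.706, -0.004, 0.0]
force: [-0.3, 0.1, -0.9]
finger_gap: 0.771
t 14.27 pos [ 619.1 -129.1  117.8] x [ 0.004 -1.    -0.005] z [-0.006  0.005 -1.   ] tilt 0.3 F [-0.3  0.1 -0.9] gap 0.771 q [ 0.59  0.5  -0.61  1.53  0.29  1.21 -1.63]
```

```bash
python3 -m jog '[{"linear":[4,9,0],"rotation":[-0.004,-0.006,0.019],"jaw":0.77},{"linear":[0,1,-10],"rotation":[0,0,0],"jaw":0.77},{"linear":[0,0,0],"rotation":[0,0,0],"jaw":0.77}]'; python3 -c "
from h import *
st()"
```

```text
time_s: 14.52
eef_pos: [0.6221, -0.1208, 0.1074]
tcp_rot: [0.714, -0.7, -0.001, -0.0]
force: [-0.8, -0.9, -0.5]
finger_gap: 0.77
t 14.52 pos [ 622.1 -120.8  107.4] x [ 0.02  -1.    -0.002] z [-0.001  0.002 -1.   ] tilt 0.1 F [-0.8 -0.9 -0.5] gap 0.77 q [ 0.58  0.51 -0.61  1.54  0.3   1.19 -1.64]
```

Well aligned. I'll descend beside the box.

```bash
python3 -m jog '[{"linear":[1,0,-15],"rotation":[0,0,0.003],"jaw":0.77},{"linear":[1,0,-15],"rotation":[0,0,0],"jaw":0.77},{"linear":[0,0,-12],"rotation":[0,0,0],"jaw":0.77},{"linear":[0,0,-3],"rotation":[0,0,0],"jaw":0.77}]'; python3 -c "
from h import *
look(19)"
```

```text
time_s: 14.85
eef_pos: [0.6268, -0.1208, 0.0645]
tcp_rot: [0.715, -0.699, 0.002, -0.002]
force: [-0.2, 0.4, -0.6]
finger_gap: 0.769
t 14.85 pos [ 626.8 -120.8   64.5] x [ 0.023 -1.    -0.001] z [ 0.006  0.001 -1.   ] tilt 0.1 F [-0.2  0.4 -0.6] gap 0.769 q [ 0.57  0.56 -0.6   1.57  0.34  1.11 -1.66]
lid n 555 [-0.988  0.065  0.139] theta 25.0 ->box lean 65.0 min [ 0.527 -0.17   0.071] max [0.602 0.004 0.485]
```

View pics/w19.png

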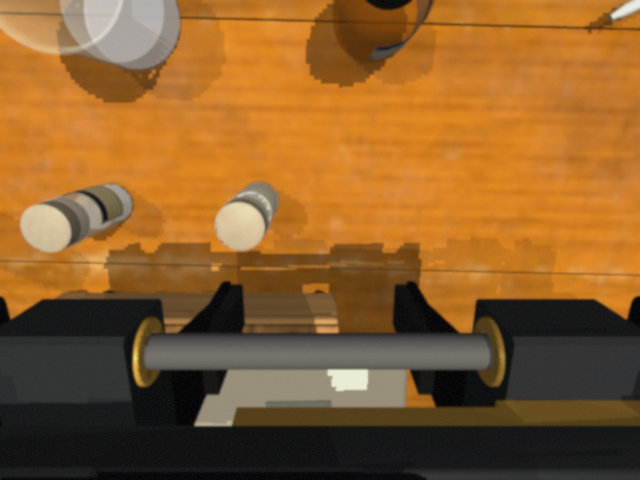

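View pics/s19.png

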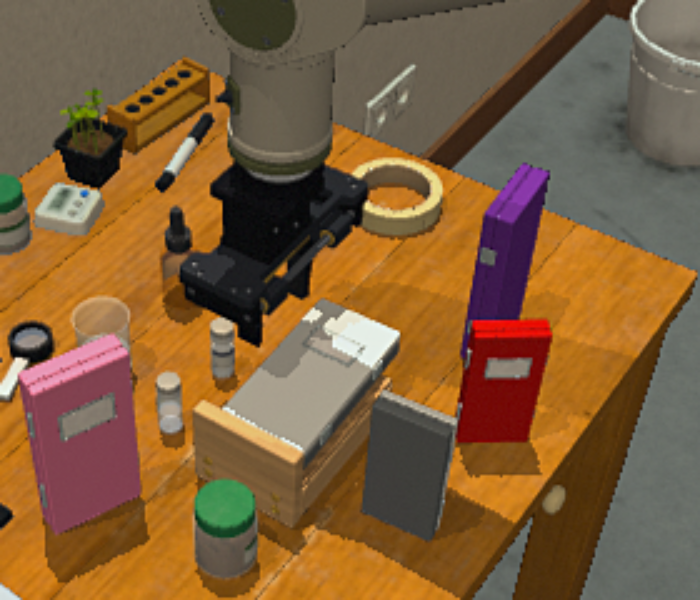

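```bash
python3 -m jog '[{"linear":[-5,5,-3],"rotation":[0,-0.006,0],"jaw":0.77},{"linear":[-4,2,-2],"rotation":[0,0,0],"jaw":0.77},{"linear":[-2,0,0],"rotation":[0,0,0],"jaw":0.77},{"linear":[-2,0,0],"rotation":[0,0,0],"jaw":0.77}]'; python3 -c "
from h import *
st()"
```

```text
time_s: 15.28
eef_pos: [0.6152, -0.1136, 0.0628]
tcp_rot: [0.715, -0.699, 0.005, -0.006]
force: [0.4, -0.1, -0.6]
finger_gap: 0.771
t 15.28 pos [ 615.2 -113.6   62.8] x [ 0.023 -1.    -0.001] z [ 0.015  0.001 -1.   ] tilt 0.0 F [ 0.4 -0.1 -0.6] gap 0.771 q [ 0.58  0.53 -0.6   1.62  0.33  1.08 -1.66]
```

```bash
python3 -m jog '[{"linear":[-2,0,0],"rotation":[0,0.015,0],"jaw":0.77},{"linear":[-2,0,0],"rotation":[0,0,0],"jaw":0.77},{"linear":[-1.5,0,0],"rotation":[0,0,0],"jaw":0.77}]'; python3 -c "
from h import *
st()"
```

```text
time_s: 15.53
eef_pos: [0.61, -0.1144, 0.0643]
tcp_rot: [0.715, -0.699, 0.0, -0.0]
force: [1.1, -0.1, -0.8]
finger_gap: 0.769
t 15.53 pos [ 610.  -114.4   64.3] x [ 0.023 -1.     0.   ] z [ 0.001 -0.    -1.   ] tilt -0.0 F [ 1.1 -0.1 -0.8] gap 0.769 q [ 0.58  0.53 -0.6   1.62  0.33  1.1  -1.66]
```

Just touching. I'll push slowly, 1 mm per row, watching the force.

```bash
python3 -m jog '[{"linear":[-1.2,0,0],"rotation":[0,0,0],"jaw":0.77},{"linear":[-1.2,0,0],"rotation":[0,0,0],"jaw":0.77}]'; python3 -m jog '[{"linear":[-1.2,0,0],"rotation":[0,0,0],"jaw":0.77},{"linear":[-1.2,0,0],"rotation":[0,0,0],"jaw":0.77}]'; python3 -c "
from h import *
look(20)
p,d=capture('top');cv2.imwrite('pics/t20.png',cv2.resize(p[210:320,270:400,::-1],None,fx=5,fy=5,interpolation=cv2.INTER_CUBIC))"
```

```text
time_s: 15.7
eef_pos: [0.608, -0.1147, 0.0646]
tcp_rot: [0.715, -0.699, 0.001, -0.001]
force: [1.7, -0.7, -1.7]
finger_gap: 0.768
time_s: 15.87
eef_pos: [0.6057, -0.1148, 0.0647]
tcp_rot: [0.715, -0.699, 0.001, -0.001]
force: [1.6, -0.9, -1.1]
finger_gap: 0.771
t 15.87 pos [ 605.7 -114.8   64.7] x [ 0.022 -1.     0.   ] z [ 0.003 -0.    -1.   ] tilt -0.0 F [ 1.6 -0.9 -1.1] gap 0.771 q [ 0.58  0.52 -0.61  1.63  0.32  1.09 -1.66]
lid n 458 [-0.983  0.118  0.137] theta 40.8 ->box lean 49.2 min [ 0.515 -0.165  0.07 ] max [0.594 0.006 0.485]
```

View pics/t20.png

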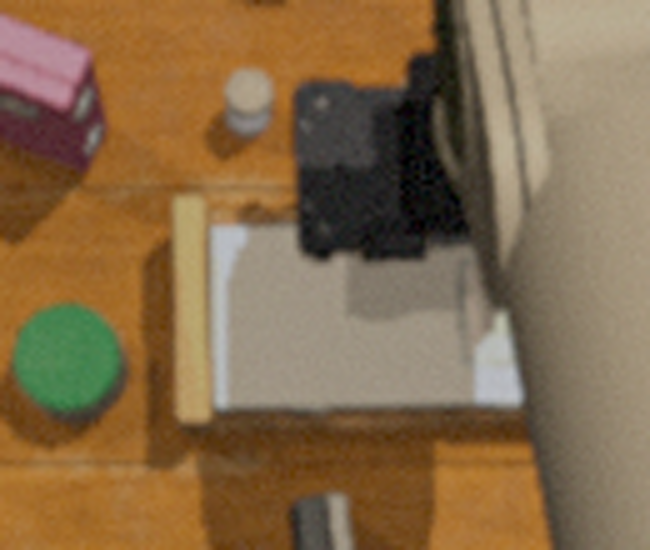

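View pics/w20.png

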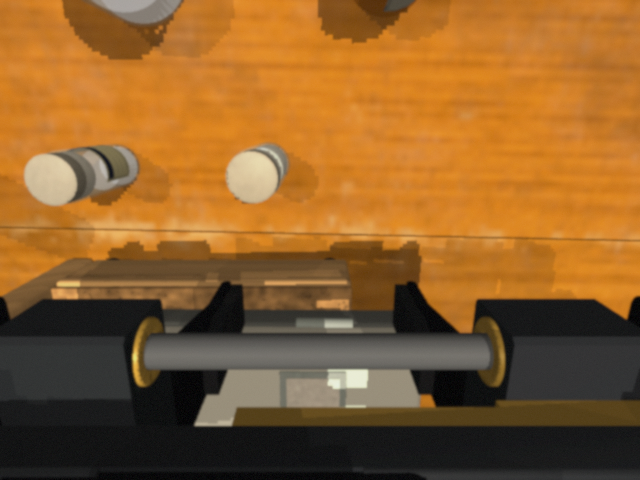

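The foot edge now looks parallel to the stop: (212,225)→(217,410). I'll back off, rise and re-measure.

```bash
python3 -m jog '[{"linear":[5,0,0],"rotation":[0,0,0],"jaw":0.77},{"linear":[8,0,0],"rotation":[0,0,0],"jaw":0.77},{"linear":[0,0,30],"rotation":[0,0,0],"jaw":0.77},{"linear":[0,0,40],"rotation":[0,0,0],"jaw":0.77},{"linear":[-5,10,40],"rotation":[0,0,0],"jaw":0.77}]';python3 -m jog '[{"linear":[-20,20,20],"rotation":[0,0,0],"jaw":0.77},{"linear":[-20,20,10],"rotation":[0,0,0],"jaw":0.77},{"linear":[-20,20,0],"rotation":[0,0,0],"jaw":0.77},{"linear":[0,10,0],"rotation":[0,0,0],"jaw":0.77},{"linear":[0,0,0],"rotation":[0,0,0],"jaw":0.77}]'
cat > wm.py <<'E'
from h import *
import sys
k=sys.argv[1]
o=st();img,d=capture('wrist');P=cloud('wrist',d,o);cv2.imwrite(f'pics/w{k}.png',img[...,::-1])
lid=P[(abs(P[...,2]-.073)<.006)&(P[...,0]>.49)&(P[...,0]<.62)&(P[...,1]>-.2)&(P[...,1]<.016)]
sp=P[(P[...,2]>.084)&(P[...,2]<.1)&(P[...,0]>.49)&(P[...,0]<.62)&(P[...,1]>.0)&(P[...,1]<.06)]
ck=P[(P[...,2]>.038)&(P[...,2]<.052)&(P[...,0]>.58)&(P[...,0]<.62)&(P[...,1]>-.14)&(P[...,1]<.0)]
def e(P,ax,bs,f):
    oo=1-ax;X=[];Y=[]
    for b in bs:
        q=P[abs(P[:,oo]-b)<.002]
        if len(q)>2:X.append(b);Y.append(f(q[:,ax]))
    X=np.array(X);Y=np.array(Y);k=np.polyfit(X,Y,1);r=abs(Y-np.polyval(k,X));k=np.polyfit(X[r<.0015],Y[r<.0015],1)
    return "slope %.2fdeg mid %.4f n%d"%(np.degrees(np.arctan(k[0])),np.polyval(k,np.mean(X)),len(X))
print("lid z",np.median(lid[:,2]),"end y(x)",e(lid,1,np.arange(.52,.59,.003),np.min));
print("near x(y)",e(lid,0,np.arange(-.15,-.0,.003),np.min),"far",e(lid,0,np.arange(-.15,-.0,.003),np.max))
print("stop outer",e(sp,1,np.arange(.51,.6,.003),np.max),"inner",e(sp,1,np.arange(.51,.6,.003),np.min))
print("cork far",e(ck,0,np.arange(-.12,-.01,.003),np.max))
cv2.imwrite(f'pics/w{k}c.png',cv2.resize(img[130:310,215:395,::-1],None,fx=3.3,fy=3.3,interpolation=cv2.INTER_CUBIC))
E
python3 wm.py 21
```

```text
time_s: 16.43
eef_pos: [0.6098, -0.1065, 0.1678]
tcp_rot: [0.714, -0.7, -0.007, 0.004]
force: [0.8, -1.1, 0.1]
finger_gap: 0.775
time_s: 16.85
eef_pos: [0.5541, -0.0313, 0.2102]
tcp_rot: [0.715, -0.699, -0.001, -0.001]
force: [-0.1, 0.8, 0.3]
finger_gap: 0.773
t 16.85 pos [554.1 -31.3 210.2] x [ 0.022 -1.    -0.003] z [-0.001  0.003 -1.   ] tilt 0.2 F [-0.1  0.8  0.3] gap 0.773 q [ 0.58  0.26 -0.7   1.64  0.17  1.31 -1.7 ]
lid z 0.07193153585676508 end y(x) slope 0.78deg mid -0.1635 n24
near x(y) slope -1.08deg mid 0.5088 n50 far slope -0.87deg mid 0.5931 n50
stop outer slope 1.43deg mid 0.0322 n30 inner slope 1.38deg mid 0.0164 n30
cork far slope -1.27deg mid 0.6046 n37
```

View pics/w21.png

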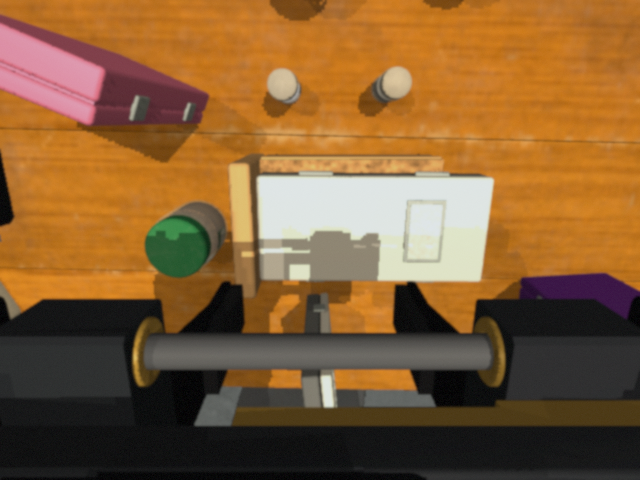

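The box is at 0.9–1.0° against the stop's 1.3–1.4°, so a slight overshoot with the foot touching. A final light push on the end face, on the far side, with the back of the open +y finger should seat it.

```bash
python3 -m jog '[{"linear":[8,-40,0],"rotation":[0,0,0],"jaw":0.77},{"linear":[8,-40,0],"rotation":[0,0,0],"jaw":0.77},{"linear":[8,-40,0],"rotation":[0,0,0],"jaw":0.77},{"linear":[4,-40,0],"rotation":[0,0,0],"jaw":0.77},{"linear":[0,-40,0],"rotation":[0,0,0],"jaw":0.77}]'; python3 -m jog '[{"linear":[0,0,0],"rotation":[0,0,0],"jaw":0.77}]'; python3 -c "
from h import *
st()"
```

```text
time_s: 17.32
eef_pos: [0.5855, -0.2317, 0.2087]
tcp_rot: [0.72, -0.694, -0.002, -0.002]
force: [1.1, 0.3, 0.3]
finger_gap: 0.77
time_s: 17.4
eef_pos: [0.5838, -0.2436, 0.2066]
tcp_rot: [0.716, -0.698, -0.002, 0.001]
force: [0.3, -1.4, 0.1]
finger_gap: 0.773
t 17.40 pos [ 583.8 -243.6  206.6] x [ 0.025 -1.    -0.002] z [-0.004  0.002 -1.   ] tilt 0.1 F [ 0.3 -1.4  0.1] gap 0.773 q [ 0.76  0.42 -0.58  1.43  0.23  1.36 -1.38]
```

```bash
python3 -m jog '[{"linear":[-1,0,-35],"rotation":[0,0,0],"jaw":0.77},{"linear":[0,0,-35],"rotation":[0,0,0],"jaw":0.77},{"linear":[0,0,-35],"rotation":[0,0,0],"jaw":0.77},{"linear":[0,0,-25],"rotation":[0,0,0],"jaw":0.77},{"linear":[0,0,-8],"rotation":[0,0,0],"jaw":0.77}]'; python3 -c "
from h import *
look(22)"
```

```text
time_s: 17.82
eef_pos: [0.5831, -0.2568, 0.0611]
tcp_rot: [0.711, -0.704, -0.001, 0.002]
force: [-0.1, 0.2, -0.5]
finger_gap: 0.773
t 17.82 pos [ 583.1 -256.8   61.1] x [ 0.01  -1.     0.001] z [-0.004 -0.001 -1.   ] tilt -0.0 F [-0.1  0.2 -0.5] gap 0.773 q [ 0.75  0.55 -0.54  1.57  0.31  1.11 -1.43]
lid n 661 [-0.985  0.031  0.171] theta 10.3 ->box lean 79.7 min [ 0.531 -0.227  0.069] max [0.609 0.006 0.464]
```

View pics/s22.png

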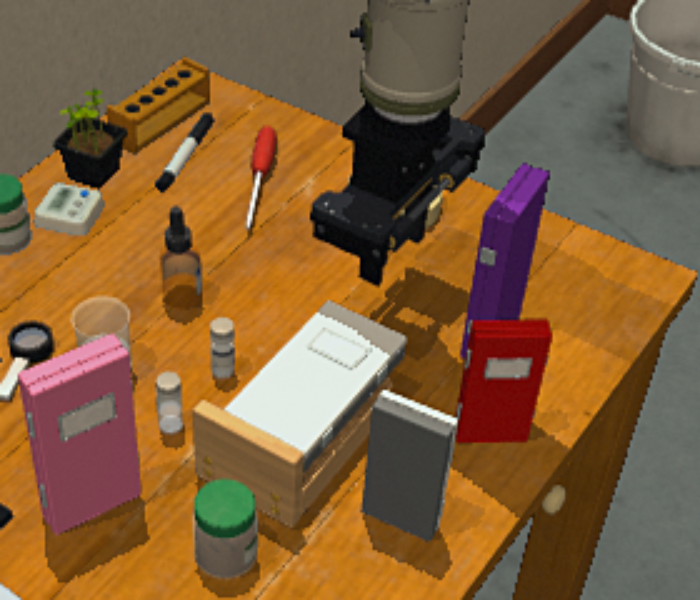

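View pics/w22.png

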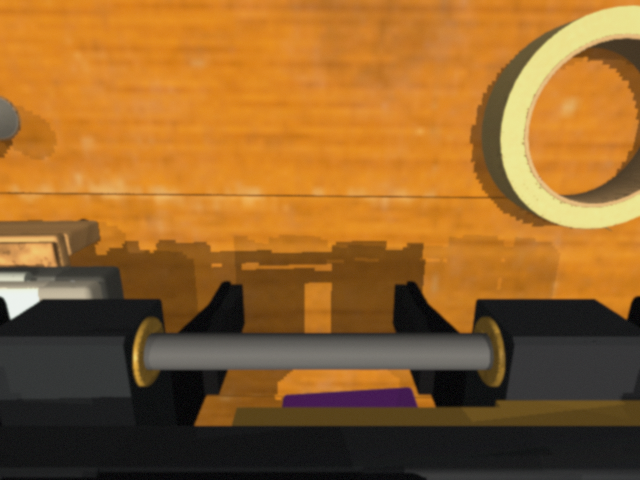

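```bash
python3 -m jog '[{"linear":[-1,12,-2],"rotation":[0,0,0.013],"jaw":0.77},{"linear":[0,10,0],"rotation":[0,0,0],"jaw":0.77},{"linear":[0,6,0],"rotation":[0,0,0],"jaw":0.77},{"linear":[0,4,0],"rotation":[0,0,0],"jaw":0.77},{"linear":[0,2,0],"rotation":[0,0,0],"jaw":0.77}]'; python3 -c "
from h import *
st()"
```

```text
time_s: 18.33
eef_pos: [0.5871, -0.2197, 0.0683]
tcp_rot: [0.716, -0.698, 0.004, -0.001]
force: [1.0, 0.6, -0.6]
finger_gap: 0.769
t 18.33 pos [ 587.1 -219.7   68.3] x [ 0.025 -1.     0.004] z [ 0.006 -0.004 -1.   ] tilt -0.2 F [ 1.   0.6 -0.6] gap 0.769 q [ 0.71  0.52 -0.56  1.61  0.3   1.1  -1.47]
```

```bash
python3 -m jog '[{"linear":[-5,0,-10],"rotation":[0.004,0.006,0],"jaw":0.77},{"linear":[0,2,-1],"rotation":[0,0,0],"jaw":0.77},{"linear":[0,2,0],"rotation":[0,0,0],"jaw":0.77},{"linear":[0,2,0],"rotation":[0,0,0],"jaw":0.77}]'; python3 -c "
from h import *
st()"
```

```text
time_s: 18.67
eef_pos: [0.5825, -0.2131, 0.0582]
tcp_rot: [0.716, -0.698, 0.001, -0.0]
force: [-0.5, 0.3, 0.4]
finger_gap: 0.77
t 18.67 pos [ 582.5 -213.1   58.2] x [ 0.026 -1.     0.001] z [ 0.002 -0.001 -1.   ] tilt -0.1 F [-0.5  0.3  0.4] gap 0.77 q [ 0.71  0.52 -0.56  1.63  0.31  1.08 -1.48]
```

```bash
for i in 1; do python3 -m jog '[{"linear":[0,1.5,0],"rotation":[0,0,0],"jaw":0.77},{"linear":[0,1.5,0],"rotation":[0,0,0],"jaw":0.77}]'; done; python3 -c "
from h import *
st()"
```

```text
time_s: 18.83
eef_pos: [0.5824, -0.21, 0.0581]
tcp_rot: [0.716, -0.698, 0.001, -0.0]
force: [-0.3, 0.4, 0.3]
finger_gap: 0.772
t 18.83 pos [ 582.4 -210.    58.1] x [ 0.025 -1.     0.001] z [ 0.002 -0.001 -1.   ] tilt -0.1 F [-0.3  0.4  0.3] gap 0.772 q [ 0.71  0.52 -0.56  1.63  0.31  1.08 -1.49]
```

```bash
python3 -m jog '[{"linear":[0,1.5,0],"rotation":[0,0,0],"jaw":0.77},{"linear":[0,1.5,0],"rotation":[0,0,0],"jaw":0.77}]';python3 -m jog '[{"linear":[0,1.5,0],"rotation":[0,0,0],"jaw":0.77}]'; python3 -c "
from h import *
st();p,d=capture('wrist');cv2.imwrite('pics/w23.png',p[...,::-1])"
```

```text
time_s: 19.0
eef_pos: [0.5824, -0.207, 0.0581]
tcp_rot: [0.716, -0.698, 0.001, -0.0]
force: [-0.1, -0.4, 0.8]
finger_gap: 0.771
time_s: 19.08
eef_pos: [0.5824, -0.2054, 0.0581]
tcp_rot: [0.716, -0.698, 0.001, -0.0]
force: [0.1, 0.2, -0.3]
finger_gap: 0.777
t 19.08 pos [ 582.4 -205.4   58.1] x [ 0.025 -1.     0.001] z [ 0.002 -0.001 -1.   ] tilt -0.1 F [ 0.1  0.2 -0.3] gap 0.777 q [ 0.7   0.52 -0.56  1.64  0.31  1.08 -1.49]
```

View pics/w23.png

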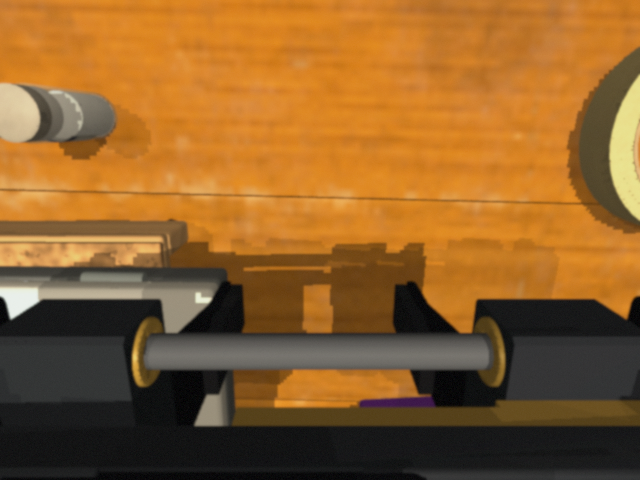

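```bash
python3 -m jog '[{"linear":[0,1.5,0],"rotation":[0,0,0],"jaw":0.77},{"linear":[0,1.5,0],"rotation":[0,0,0],"jaw":0.77}]';python3 -m jog '[{"linear":[0,1.5,0],"rotation":[0,0,0],"jaw":0.77},{"linear":[0,1.5,0],"rotation":[0,0,0],"jaw":0.77}]'
```

```text
time_s: 19.3
eef_pos: [0.5829, -0.2046, 0.0584]
tcp_rot: [0.715, -0.699, 0.003, 0.0]
force: [2.1, -5.3, -1.5]
finger_gap: 0.768
time_s: 19.47
eef_pos: [0.5833, -0.2045, 0.0587]
tcp_rot: [0.714, -0.7, 0.005, 0.001]
force: [1.3, -5.6, -2.1]
finger_gap: 0.766
```

```bash
python3 -m jog '[{"linear":[0,3,0],"rotation":[0,0,0],"jaw":0.77},{"linear":[0,3,0],"rotation":[0,0,0],"jaw":0.77}]'; python3 -m jog '[{"linear":[0,-3,0],"rotation":[0,0,0],"jaw":0.77},{"linear":[0,-12,0],"rotation":[0,0,0],"jaw":0.77},{"linear":[0,-20,5],"rotation":[0,0,0],"jaw":0.77},{"linear":[0,-10,30],"rotation":[0,0,0],"jaw":0.77},{"linear":[0,0,40],"rotation":[0,0,0],"jaw":0.77}]'; python3 -m jog '[{"linear":[0,0,40],"rotation":[0,0,0],"jaw":0.77},{"linear":[-5,40,25],"rotation":[0,0,0],"jaw":0.77},{"linear":[-8,40,5],"rotation":[0,0,0],"jaw":0.77},{"linear":[-8,40,0],"rotation":[0,0,0],"jaw":0.77},{"linear":[-5,40,0],"rotation":[0,0,0],"jaw":0.77}]'; python3 -m jog '[{"linear":[0,30,0],"rotation":[0,0,0],"jaw":0.77},{"linear":[0,5,0],"rotation":[0,0,0],"jaw":0.77},{"linear":[0,0,0],"rotation":[0,0,0],"jaw":0.77}]'; python3 wm.py 24
```

```text
time_s: 19.63
eef_pos: [0.5831, -0.2044, 0.0589]
tcp_rot: [0.713, -0.701, 0.007, 0.003]
force: [1.4, -10.1, -2.1]
finger_gap: 0.772
time_s: 20.05
eef_pos: [0.5778, -0.2503, 0.1273]
tcp_rot: [0.714, -0.7, 0.0, 0.005]
force: [1.6, -0.2, 0.5]
finger_gap: 0.769
time_s: 20.47
eef_pos: [0.5528, -0.1055, 0.2053]
tcp_rot: [-0.707, 0.707, -0.005, -0.003]
force: [1.6, 1.7, -0.5]
finger_gap: 0.766
time_s: 20.72
eef_pos: [0.5521, -0.0596, 0.2076]
tcp_rot: [0.711, -0.703, 0.005, 0.001]
force: [-0.4, -0.0, 0.1]
finger_gap: 0.772
t 20.72 pos [552.1 -59.6 207.6] x [ 0.012 -1.     0.008] z [ 0.005 -0.008 -1.   ] tilt -0.5 F [-0.4 -0.   0.1] gap 0.772 q [ 0.61  0.25 -0.69  1.65  0.17  1.3  -1.67]
lid z 0.07194630506732373 end y(x) slope 1.10deg mid -0.1630 n24
near x(y) slope -1.79deg mid 0.5091 n50 far slope -1.32deg mid 0.5936 n50
stop outer slope 1.37deg mid 0.0322 n30 inner slope 1.36deg mid 0.0163 n30
cork far slope -1.32deg mid 0.6049 n37
```

```bash
ls pics/w24c.png
```

```text
pics/w24c.png
```

View pics/w24c.png

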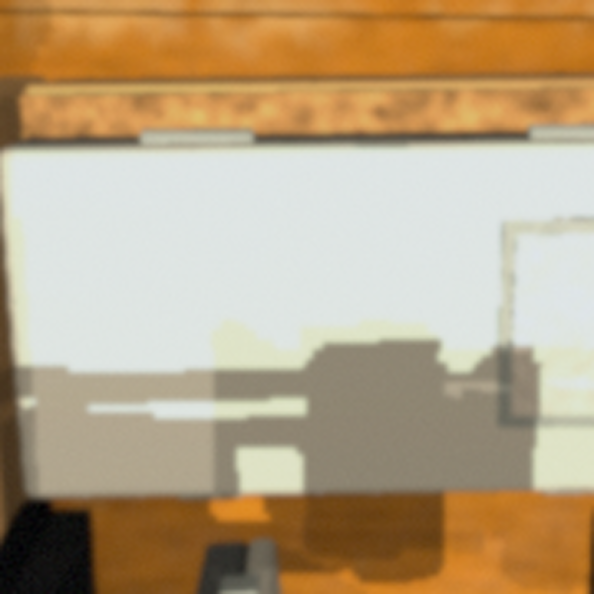

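The box now measures ~1.35° on average against the stop's 1.36°, and end −163 + 180 = +17 mm sits at the stop face. I'll retract and do a last check.

```bash
python3 -m jog '[{"linear":[0,-30,25],"rotation":[0,0,0],"jaw":0.77},{"linear":[-10,-38,10],"rotation":[0,0,0],"jaw":0.77},{"linear":[-10,-38,10],"rotation":[0,0,0],"jaw":0.77},{"linear":[-10,-38,10],"rotation":[0,0,0],"jaw":0.77},{"linear":[-10,-38,0],"rotation":[0,0,0],"jaw":0.77}]';python3 -m jog '[{"linear":[-10,-38,0],"rotation":[0,0,0],"jaw":0.77},{"linear":[-10,-30,0],"rotation":[0,0,0],"jaw":0.77},{"linear":[0,0,0],"rotation":[0,0,0],"jaw":0.77},{"linear":[0,0,0],"rotation":[0,0,0],"jaw":0.77}]'; python3 sq.py 25; python3 - <<'E'
from h import *
p,d=capture('scene');cv2.imwrite('pics/s26.png',p[...,::-1])
T=cloud("top",capture("top")[1]);S=cloud("scene",d);A=np.concatenate([T.reshape(-1,3),S.reshape(-1,3)])
def ext(nm,x0,x1,y0,y1,z0,z1):
    P=A[(A[:,0]>x0)&(A[:,0]<x1)&(A[:,1]>y0)&(A[:,1]<y1)&(A[:,2]>z0)&(A[:,2]<z1)];print(nm,np.percentile(P,2,axis=0).round(3),np.percentile(P,98,axis=0).round(3))
ext("vb",.62,.7,-.12,-.05,.02,.1);ext("va",.62,.7,-.04,.03,.02,.1);ext("jar",.48,.57,.05,.12,.01,.1);ext("grey2",.36,.485,-.07,.0,.02,.2);ext("red",.36,.5,-.19,-.09,.02,.25)
E
```

```text
time_s: 21.18
eef_pos: [0.511, -0.2442, 0.2641]
tcp_rot: [0.715, -0.699, 0.003, -0.0]
force: [1.6, 0.4, -0.7]
finger_gap: 0.771
time_s: 21.52
eef_pos: [0.4814, -0.3335, 0.263]
tcp_rot: [-0.707, 0.707, -0.003, -0.002]
force: [0.9, 1.2, 0.2]
finger_gap: 0.772
t 21.52 pos [ 481.4 -333.5  263. ] x [-0.001 -1.     0.007] z [ 0.001 -0.007 -1.   ] tilt -0.4 F [0.9 1.2 0.2] gap 0.772 q [ 0.95  0.27 -0.52  1.49  0.14  1.42 -1.14]
lid n 1931 [-0.002  0.001  1.   ] theta 0.1 ->box lean 89.9 min [ 0.504 -0.163  0.072] max [0.593 0.005 0.078]
lid z 0.0735 foot y(x) slope 2.37deg at mid 0.0166 | stop outer slope 2.15deg at mid 0.0327 inner slope 1.85deg at mid 0.0188
near x(y) slope -1.30deg at mid 0.5107 far x(y) slope -1.03deg at mid 0.5943
vb [ 0.648 -0.095  0.022] [ 0.67  -0.074  0.066]
va [ 0.644 -0.011  0.022] [0.667 0.009 0.066]
jar [0.504 0.06  0.013] [0.553 0.109 0.075]
grey2 [ 0.398 -0.045  0.024] [ 0.462 -0.021  0.142]
red [ 0.385 -0.183  0.024] [ 0.444 -0.139  0.14 ]
```

View pics/s26.png

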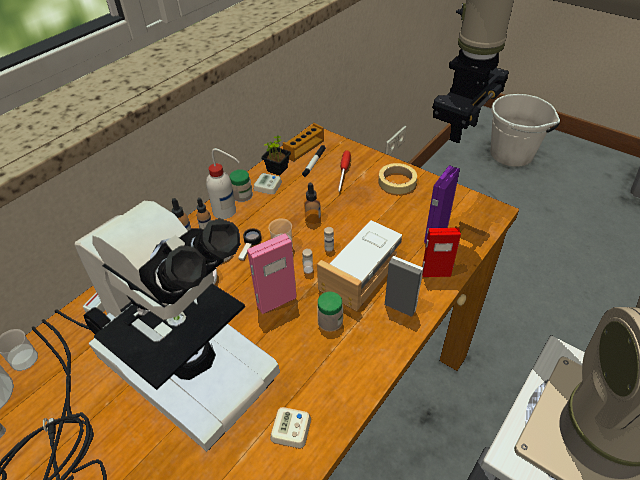

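View pics/t25.png

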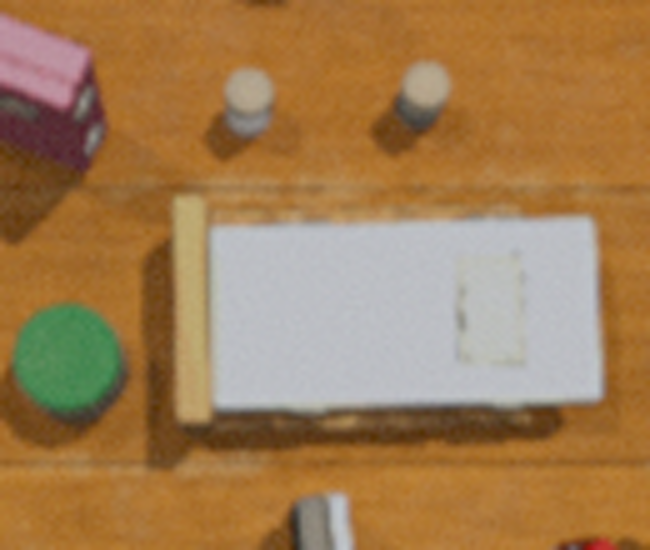

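The box is flat and square against the stop (foot edge on the stop at column ~210), and the other things have not moved. Handing in.

```bash
python3 -c "
from cell import *
print(hand_in())"
```

```text
the job is handed in; nothing more can be done
None
```

The slide box now lies flat on the cork with its foot end against the stop, and I handed the job in at about 21.7 s of the 67 s.

**Tipping:** I straddled the box with the open fingers and tipped it over its toe, away from the stop. One finger stayed under it all the way down, and it was never gripped. At 65° the lean was on plan and the toe had not slipped. The lowering finger read about 2 N, and the box was flat before I let go.

**Pushing:** I slid it about 35 mm to the stop with a fingertip at roughly 4 N. It arrived about 1.4° out of square, and pushing again nearer one edge of the end face did not turn it. I nudged its side near the top end, which overshot by about 0.4°, and reseated it with a short end push that peaked at about 10 N.

**Last checks:**
- **Position:** the lid is level at 72–73.5 mm. The end face puts the foot at y = +17 mm, against a measured stop face of 16–19 mm.
- **Squareness:** the wrist camera's box edges read 1.1–1.8° (mean about 1.4°) against 1.36° for the stop. The top camera disagrees somewhat: box sides 1.0–1.3°, foot edge 2.4°, stop 1.9–2.2°. That leaves it square to within roughly half a degree to a degree.
- **Other things:** both vials, the seed jar and the small grey and red boxes were re-measured and had not moved beyond a few mm of noise. I checked the rest only by eye in the final picture.
- **Robot:** the arm stood clear and touched nothing at hand-in.

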